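# Used capsules into the lidded tub, egg cups lined up, tray home

## Robot

A 6-joint arm with a two-finger parallel gripper is mounted at the origin on the work surface. World frame = base frame: x ahead of the robot, y to its left, z up, the work surface at z = 0. Lengths are in mm, angles in rad, forces in N, time in s.
With the tool pointing down it reaches from about 350 to 975 mm from the base axis. Payload 4.9 kg.
Tool frame: the origin (TCP) lies midway between the tips of the shut fingers; the grasp point (between the pads) lies 19 mm behind it; z points along the fingers, y is the line along which they close (so a half turn about z gives the same grasp; the last joint's range is limited). The gripper opens to 85 mm and grips with 20 to 120 N. Pads are 22 mm wide; open, the fingers measure 114 mm over their backs; the gripper's body (76 mm by 85 mm) begins 54 mm behind the grasp point. The pads swing forward as they close: fully open they stand 13 mm farther back than shut.
Start: joints at [-1.314, 0.053, 1.613, -0, 1.476, -0.119], TCP at [229.379, -581.366, 231.304] pointing down, gripper open.
Joint ranges: [-3.01, 3.01], [-1.01, 2.22], [0.06, 2.58], [-1.02, 4.17], [0.09, 2.62], [-3.14, 3.14]. Speed limits (rad/s): [2.57, 2.57, 3.14, 3.14, 3.14, 3.14].

## Interface

Orientations are given as a unit quaternion [w, x, y, z].
In Python, from cell import robot gives the robot as it stands. The module is installed in compiled form; this text tells all that it offers.
- The arm moves only by the tool drive_tool, never from a script. Its argument "rows" is text: rows parted by semicolons, each of 6 numbers parted by spaces: the shift along the world's x, y, z in m, then the turn, a rotation vector about the world's x, y, z in rad. A call has 1 to 8 rows; each row is the pose to reach, as a shift and turn from the pose commanded when the call began; what a row does not reach only later rows make up. A row lasts 1/10 s, in which the tool goes at most 50 mm and 8.59 degrees, less where a joint would pass 70% of its speed; a pose out of reach is approached as far as the arm can. A call with a gripper value outside its range is refused whole. "grip" is the closure, from 0 (fully open) to 1 (shut), set as the call begins (left out, the last holds). The fingers move at their own pace and stop on an object; the grip force is fixed at half the most. Time passes only in rows, so rows that repeat a pose let the fingers close. It gives the time, the measured TCP pose, the force, the opening and the grip force at its end, in the units of the state.
- robot.sense(): the state, without advancing time (a new reading comes with each control period).
- robot.get_image(name): name is "side" or "top" or "wrist"; returns a dict with "color" (384x512x3 uint8, red, green, blue), "fovy" (degrees; the focal length in pixels is half the picture's height over the tangent of half this angle, whatever the lens; pixels are square), "cx", "cy" (the principal point, pixels), "R" (3x3) and "t" (3): a world point X has camera coordinates R X + t. Camera axes: x right, y down, z forward; pixel columns grow to the right and rows downward; lengths in mm; the calibration is good to about 2 mm. The wrist camera is an equidistant fisheye: a pixel r from the principal point sees the ray r / f radians off the axis. A picture is of the moment at which its call begins. There is no depth.
- robot.job_done(): hands the job in; it is judged then, once.
Trained networks look in a picture, given as the dict that the camera call returned (one of the last four; its "shot" number tells which), for a name from the list of things; names that differ only in an ending like _2 or _b are one class to them, and where a whole thing is asked for, a point or a joint stands for the part that bears it (a point fixed in the world has none). Each returns a list of dicts, best first, with "conf" (0 to 1); they miss things now and then, are a little off and sometimes report something else, mostly with a low value. They report only what shows in the picture. A call takes as long as a camera call. They do not tell look-alikes from the thing itself.
- robot.outline_of(picture, query): "region" (384x512 bool, what is visible of it) and "extent" ([left, top, width, height] in pixels, round what is visible of it).
- robot.landmark_of(picture, query): "location" ([column, row] in pixels: a listed point, or the origin of a listed thing).
The state is a dict: "time_s": time; "joint_positions": joint angles; "qd": joint speeds; "joint_torque": joint torques, N m; "position": TCP position; "eef_rot": TCP orientation; "ft_force": force on the tool from outside, world axes, zero at the start; "torque": the same for the moment, N m; "finger_gap": finger opening in mm; "grasp_force": force on a finger pad.
Only numpy, scipy, OpenCV 4.12 (cv2) and the standard library are available. Lean on these libraries where they do the work, as an engineer would, in place of code of your own. Each camera call takes 0.05 s, during which the arm holds its last target. There are 200 camera calls.

## Task

Clear up after breakfast: drop every used coffee capsule into the stoneware tub, then put the wooden lid on it and press it down until it sits level and right down on the rim all round. The sliding tray is to end up pushed fully home with its three egg cups standing in one straight row, nudged up against the tray's back board and touching one another side by side. Leave the other things on the shelf where they are, and knock nothing over.

Things in the scene. Friction and masses are not known exactly. Their poses are not given: they have to be found in the camera images.
- capsule0: Used aluminium coffee capsule, 18 g: a flange 37 mm across and 1.5 mm thick, above it a body tapering from 31 mm (at the flange) to 27 mm (at height 19), then a pointed dome up to 28 mm. Stands on the flange at the start. Origin: centre of the flange's underside, z along its axis to the narrow end. Three to five of the five capsules are there; an absent one reads None.
- capsule1: Used aluminium coffee capsule, 18 g: a flange 37 mm across and 1.5 mm thick, above it a body tapering from 31 mm (at the flange) to 27 mm (at height 19), then a pointed dome up to 28 mm. Stands on the flange at the start. Origin: centre of the flange's underside, z along its axis to the narrow end. Three to five of the five capsules are there; an absent one reads None.
- capsule2: Used aluminium coffee capsule, 18 g: a flange 37 mm across and 1.5 mm thick, above it a body tapering from 31 mm (at the flange) to 27 mm (at height 19), then a pointed dome up to 28 mm. Stands on the flange at the start. Origin: centre of the flange's underside, z along its axis to the narrow end. Three to five of the five capsules are there; an absent one reads None.
- capsule3: Used aluminium coffee capsule, 18 g: a flange 37 mm across and 1.5 mm thick, above it a body tapering from 31 mm (at the flange) to 27 mm (at height 19), then a pointed dome up to 28 mm. Stands on the flange at the start. Origin: centre of the flange's underside, z along its axis to the narrow end. Three to five of the five capsules are there; an absent one reads None.
- capsule4: Used aluminium coffee capsule, 18 g: a flange 37 mm across and 1.5 mm thick, above it a body tapering from 31 mm (at the flange) to 27 mm (at height 19), then a pointed dome up to 28 mm. Stands on the flange at the start. Origin: centre of the flange's underside, z along its axis to the narrow end. Three to five of the five capsules are there; an absent one reads None.
- tub: White stoneware tub, open on top, too heavy to shift: 118 mm outside, 106 mm inside, rim at height 90 mm, inner floor at 6 mm. Origin: centre of its underside. A dark seal in four quarters on the rim stands 5 mm proud; it gives under a slow push of about 13 N in all (3 to 4 N a quarter) and stays down, so a lid pressed on one side only goes down on that side only.
- lid: Loose wooden lid, 140 g, lying knob up on the shelf: bevelled plug (100 mm across, heights 0 to 10 mm; 3 mm play in the tub's mouth), disc 120 mm across (10 to 18 mm), cylindrical knob 26 mm across (18 to 44 mm). Origin: centre of the plug's underside, z up. Laid on the tub's seal its origin is 85 mm above the tub's; pressed home, disc on the rim, 80 mm.
- eggcup0: Speckled white ceramic egg cup, 90 g: straight-sided, 50 mm outside diameter (42 mm at the foot, widening in the lowest 10 mm), 48 mm tall, hollow. Stands in the tray. Origin: centre of its foot, z up.
- eggcup1: Speckled white ceramic egg cup, 90 g: straight-sided, 50 mm outside diameter (42 mm at the foot, widening in the lowest 10 mm), 48 mm tall, hollow. Stands in the tray. Origin: centre of its foot, z up.
- eggcup2: Speckled white ceramic egg cup, 90 g: straight-sided, 50 mm outside diameter (42 mm at the foot, widening in the lowest 10 mm), 48 mm tall, hollow. Stands in the tray. Origin: centre of its foot, z up.
- tray (a joint): How far the tray is out, in m: 0 fully home, 0.175 fully out. It slides on its runners against about 4 N of friction and stays where it is left; nearly fully out at the start. Home, its front 63 mm still stand out from under the rack.
- tray_mid (a point): Middle of the sliding wooden tray's floor (18 mm above the shelf). x points to the back (the way the tray goes home, away from the robot), y left, z up. Inside, the tray measures 172 x 278 mm, so the inner face of its back board is 86 mm to +x. Above the floor the back board rises 30 mm, side walls and front board 22 mm.
- tray_front (a point): Middle of the outer face of the tray's front board, 26 mm above the shelf; same axes. The board (302 mm wide, 10 mm thick, from 10 to 40 mm above the shelf) carries a brass knob here, 20 mm across, that stands out 22 mm to -x.
- rack: Fixed oak rack under which the tray slides: its top board (182 x 346 x 18 mm) lies 92 to 110 mm above the shelf on two side cheeks 16 mm thick. Origin: on the shelf below the middle of the top board's front edge; same axes as the tray. Two runners 9 mm high lie on the shelf before it.
- timer: Yellow plastic egg timer, 62 mm across, 61 mm tall, origin at the centre of its underside. To be left alone.
- salt: Turned wooden salt pot with its cover, 54 mm across, 53 mm tall, origin at the centre of its underside. To be left alone.
- jar: Ribbed glass jam jar with a brass lid, 68 mm across, 96 mm tall, standing on the rack; origin at the centre of its underside. To be left alone.
- jug: Small blue milk jug, 68 mm across, 80 mm tall, standing on the rack; origin at the centre of its underside. To be left alone.
- measure: Copper measuring cup, 72 mm across, 50 mm tall, with a flat handle reaching 119 mm to its -x; origin at the centre of its underside. To be left alone.
There are look-alikes about, which are no part of the job. What is shaped like the eggcup2 but green, purple or turquoise is not meant.

How it is judged (in metres and radians):
On the way, in this order (a step that is already met when the one before it is completed fails the run):
1. every capsule lies in the tub (horizontal distance between each of capsule0, capsule1, capsule2, capsule3, capsule4 and tub below 0.056 m and z of each of capsule0, capsule1, capsule2, capsule3, capsule4 in the frame of tub below 0.055 m), for 0.3 s.
2. the lid is pressed down level on the rim (z of lid in the frame of tub between 0.076 and 0.0819 m and horizontal distance between lid and tub below 0.007 m and angle between lid's own z axis and vertical below 0.026 rad), for 0.3 s.
At the end, for the whole second after the job is handed in: All capsules in the tub; lid within 7 mm of the tub's axis, its disc down on the rim within 1.9 mm, level within 1.5 degrees; the three egg cups upright and still in the tray, each within 9 mm of the back board and each gap between neighbours under 9 mm; the tray home within 6 mm (all of step 1 and all of step 2 and linear speed of each of lid, eggcup0, eggcup1, eggcup2 below 0.02 m/s and x of eggcup0 in the frame of tray_mid between 0.052 and 0.068 m and z of each of eggcup0, eggcup1, eggcup2 in the frame of tray_mid below 0.006 m and y of eggcup0 in the frame of tray_mid between -0.12 and 0.12 m and angle between each of eggcup0, eggcup1, eggcup2's own z axis and vertical below 0.1 rad and x of eggcup1 in the frame of tray_mid between 0.052 and 0.068 m and y of eggcup1 in the frame of tray_mid between -0.12 and 0.12 m and x of eggcup2 in the frame of tray_mid between 0.052 and 0.068 m and y of eggcup2 in the frame of tray_mid between -0.12 and 0.12 m and ((horizontal distance between eggcup0 and eggcup1 below 0.059 m and horizontal distance between eggcup0 and eggcup2 below 0.059 m) or (horizontal distance between eggcup1 and eggcup0 below 0.059 m and horizontal distance between eggcup1 and eggcup2 below 0.059 m) or (horizontal distance between eggcup2 and eggcup0 below 0.059 m and horizontal distance between eggcup2 and eggcup1 below 0.059 m)) and value of joint tray below 0.006 m); the robot touches nothing.
It fails at once if an egg cup is knocked over (angle between any of eggcup0, eggcup1, eggcup2's own z axis and vertical above 0.8 rad).
It fails at once if a thing to be left alone is shifted more than 5 cm or knocked over (distance of any of timer, salt, jar, jug, measure from where it was at the start of the episode above 0.05 m or angle between any of timer, salt, jar, jug, measure's own z axis and vertical above 0.7 rad).
Of capsule0, capsule1, capsule2, capsule3, capsule4 only 3 to 5 are there at a start; the rules pass over those that are not, and their reading is None.
At some moment in a run one of capsule0, capsule1, capsule2, capsule3, capsule4, lid may be knocked a few centimetres aside while the robot is not near it.
Once in a run the grip may slacken for a moment while it holds something.
It also fails if it takes over 192 s, if anything falls off the work surface, if the arm or the gripper's body presses on something with over 40 N, if the wrist force passes 120 N, or if a joint passes its speed limit or range.

## Working session

There is one attempt and no reset: what is moved stays moved. The work goes in short steps, Python scripts to look and compute and a tool call to move; the robot and the scene stay as the last step left them, time stands still between calls to the robot, and variables do not carry over. Pictures are saved under pics/ and viewed, at most 16 in all, crops included, and the job is handed in when it is done.

Besides the shell and the picture viewer there is one more tool, called after "Emit:" in YAML: its name, and indented under it one key for each argument. drive_tool: Moves the arm, as the interface text tells. Its arguments: {"type":"object","properties":{"rows":{"type":"string"},"grip":{"type":"number"}},"required":["rows"]}

```bash
mkdir -p pics; cat > h.py <<'E'
import numpy as np, cv2
from cell import robot
def f_of(p): return p["color"].shape[0]/2/np.tan(np.radians(p["fovy"])/2)
def ray(p,u,v):
    f=f_of(p); d=np.array([u-p["cx"],v-p["cy"]],float)
    if p.get("_w"):
        r=np.hypot(*d); th=r/f; c=np.array([*(d/max(r,1e-9)*np.sin(th)),np.cos(th)])
    else: c=np.array([d[0]/f,d[1]/f,1])
    R=np.array(p["R"]); t=np.array(p["t"])
    return -R.T@t, R.T@c/np.linalg.norm(c)
def at_z(p,uv,z):
    o,d=ray(p,*uv); return o+d*(z-o[2])/d[2]
def shot(n):
    p=robot.get_image(n)
    if n=="wrist": p["_w"]=1
    return p
def save(p,name,box=None,s=1):
    im=p["color"][:,:,::-1]
    if box: im=im[box[1]:box[3],box[0]:box[2]]
    cv2.imwrite("pics/"+name,cv2.resize(im,None,fx=s,fy=s))
E
python3 - <<'E'
from h import *
t=shot("top"); s=shot("side")
save(t,"t0.png",s=1.5); save(s,"s0.png",s=1.5)
for n,p in (("top",t),("side",s)):
    print(n,p["fovy"],"cam",(-np.array(p["R"]).T@p["t"]).round())
    for q,z in (("capsule0",0),("tub",0),("lid",0),("eggcup0",18),("tray_mid",18),("tray_front",26),("rack",0),("timer",0),("salt",0),("jar",110),("jug",110),("measure",0)):
        print(q,[(d["conf"].__round__(2),np.round(d["location"]).astype(int).tolist(),at_z(p,d["location"],z)[:2].round().tolist()) for d in robot.landmark_of(p,q)])
print(robot.sense())
E
```

```text
top 51.924364473205614 cam [396.   6. 946.]
capsule0 [(0.52, [264, 215], [509.0, -17.0]), (0.51, [316, 176], [602.0, -147.0]), (0.48, [318, 214], [510.0, -147.0]), (0.43, [385, 246], [431.0, -303.0])]
tub [(0.79, [385, 247], [430.0, -304.0]), (0.69, [306, 143], [687.0, -123.0])]
lid [(0.72, [377, 176], [602.0, -296.0])]
eggcup0 [(0.9, [173, 212], [513.0, 198.0]), (0.83, [120, 215], [508.0, 324.0]), (0.77, [132, 288], [340.0, 287.0]), (0.68, [146, 220], [496.0, 263.0]), (0.68, [200, 279], [360.0, 132.0]), (0.57, [230, 254], [414.0, 64.0])]
tray_mid [(0.91, [150, 213], [513.0, 254.0])]
tray_front [(0.57, [145, 254], [416.0, 259.0]), (0.56, [120, 214], [509.0, 322.0])]
rack [(0.65, [386, 248], [427.0, -306.0]), (0.58, [155, 157], [653.0, 252.0])]
timer [(0.74, [267, 178], [599.0, -25.0]), (0.26, [153, 164], [636.0, 255.0])]
salt [(0.79, [275, 243], [440.0, -43.0])]
jar [(0.76, [182, 112], [729.0, 167.0])]
jug [(0.88, [125, 124], [701.0, 293.0]), (0.46, [265, 213], [500.0, -17.0]), (0.28, [289, 105], [742.0, -73.0])]
measure [(0.91, [286, 104], [790.0, -76.0])]
side 55.479223497970224 ca
[... 1082 characters left out ...]
array([-1.31399772e+00,  5.26636916e-02,  1.61293052e+00,  2.05480415e-06,
        1.47606261e+00, -1.18989924e-01]), 'qd': array([ 6.56074144e-04, -5.38182607e-05, -1.27376287e-03, -6.95491272e-04,
       -9.31237381e-04, -8.14615540e-04]), 'joint_torque': array([-3.66057957e-04, -3.93676686e+01, -3.70456481e+01, -2.01770977e-04,
        5.26043168e-04, -5.42298238e-06]), 'position': array([ 229.37310336, -581.33620647,  231.30784941]), 'eef_rot': array([-3.20804053e-05,  9.82399762e-01,  1.86790544e-01, -1.18875921e-06]), 'ft_force': array([-0.55485929, -1.04518094,  0.23878699]), 'torque': array([-0.01235943, -0.01874144, -0.01533384]), 'grasp_force': 0.0, 'finger_gap': 85.50903560990388}
```

View pics/t0.png

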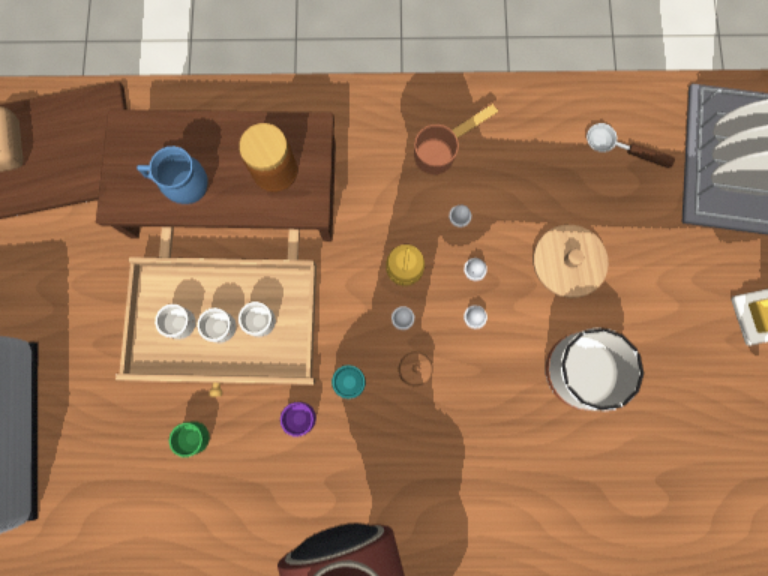

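View pics/s0.png

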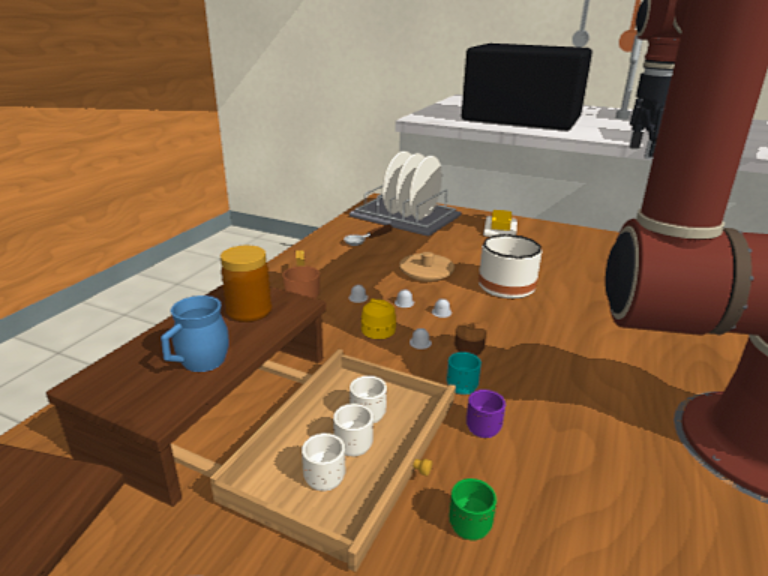

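Top view: four capsules, at raw pixels about (264,215), (316,176), (318,214) and (306,143). The tub is at about (400,245), the lid at (381,174), and three white cups stand in the tray. The green, purple and turquoise cups are the look-alikes.

```bash
python3 - <<'E'
from h import *
from scipy.optimize import least_squares
t=shot("top"); s=shot("side")
def two(q,zt,zc,r,n=1):
    # outline centroid with nominal mid height in both views
    for nm,p in (("top",t),("side",s)):
        for d in robot.outline_of(p,q):
            if d["conf"]<.4: continue
            v,u=np.nonzero(d["region"]); c=(u.mean(),v.mean())
            print(q,nm,round(d["conf"],2),np.round(c).tolist(),len(u),at_z(p,c,zc)[:2].round(1).tolist())
two("capsule0",28,12,0); two("lid",18,16,0); two("eggcup0",66,42,0);two("timer",61,30,0);two("salt",53,26,0)
# tub rim: fit circle at z=95 on the hull of top region
for q in("tub","tray_mid"):
  d=robot.outline_of(t,q)
  if d:
    c=max(cv2.findContours(d[0]["region"].astype(np.uint8),0,1)[0],key=len); print(q,d[0]["conf"],d[0]["extent"],len(c), cv2.minAreaRect(c))
# tray front edge corners, back corners
for uv,z in(((131/1.5,260/1.5),48),((313/1.5,262/1.5),48),((118/1.5,376/1.5),40),((312/1.5,383/1.5),40),((106/1.5,112/1.5),110),((333/1.5,115/1.5),110),((97/1.5,222/1.5),110),((331/1.5,228/1.5),110)): print(uv,at_z(t,uv,z)[:2].round(1))
E
```

```text
capsule0 top 0.74 [306.0, 143.0] 174 [683.8, -123.0]
capsule0 top 0.66 [317.0, 178.0] 208 [595.8, -146.1]
capsule0 top 0.55 [268.0, 211.0] 198 [515.4, -26.5]
capsule0 top 0.5 [317.0, 210.0] 192 [516.6, -142.6]
capsule0 side 0.68 [294.0, 206.0] 100 [514.9, -129.7]
capsule0 side 0.68 [238.0, 196.0] 85 [680.5, -109.5]
capsule0 side 0.52 [280.0, 226.0] 159 [512.7, -13.1]
lid top 0.68 [380.0, 174.0] 1937 [605.0, -297.2]
lid side 0.76 [284.0, 178.0] 481 [599.1, -281.0]
eggcup0 top 0.79 [198.0, 279.0] 422 [360.0, 132.5]
eggcup0 top 0.75 [144.0, 216.0] 473 [501.4, 261.0]
eggcup0 top 0.75 [171.0, 212.0] 450 [510.9, 198.7]
eggcup0 top 0.64 [232.0, 254.0] 407 [415.0, 56.6]
eggcup0 top 0.59 [117.0, 214.0] 454 [508.3, 324.5]
eggcup0 side 0.98 [314.0, 339.0] 1065 [329.3, 314.9]
eggcup0 side 0.94 [215.0, 307.0] 918 [508.0, 324.0]
eggcup0 side 0.94 [246.0, 263.0] 486 [511.1, 190.1]
eggcup0 side 0.9 [308.0, 248.0] 549 [409.7, 85.0]
eggcup0 side 0.73 [251.0, 212.0] 539 [586.3, 2.2]
eggcup0 side 0.62 [235.0, 285.0] 743 [500.9, 259.5]
eggcup0 side 0.56 [323.0, 275.0] 675 [356.8, 157.7]
timer top 0.83 [2
[... 190 characters left out ...]
.86 [313.0, 225.0] 362 [433.1, -35.3]
tub 0.82 [362.9, 218.6, 67.2, 52.6] 173 ((395.76922607421875, 246.34619140625), (55.5008659362793, 64.12997436523438), 78.69007110595703)
tray_mid 0.7 [79.0, 170.5, 132.8, 93.2] 425 ((143.97006225585938, 217.2158203125), (131.04208374023438, 91.6402816772461), 0.7742201685905457)
(87.33333333333333, 173.33333333333334) [602.9 396.5]
(208.66666666666666, 174.66666666666666) [597.7 112. ]
(78.66666666666667, 250.66666666666666) [424.2 406.7]
(208.0, 255.33333333333334) [412.1 111.6]
(70.66666666666667, 74.66666666666667) [820.7 424.8]
(222.0, 76.66666666666667) [812.7  77.7]
(64.66666666666667, 148.0) [646.3 424. ]
(220.66666666666666, 152.0) [634.6  79. ]
```

Emit:
drive_tool:
  rows: "0.3 0.44 -0.03 0 0 -0.376; 0.3 0.44 -0.03 0 0 -0.376; 0.3 0.44 -0.03 0 0 -0.376; 0.3 0.44 -0.03 0 0 -0.376; 0.3 0.44 -0.03 0 0 -0.376; 0.3 0.44 -0.03 0 0 -0.376; 0.3 0.44 -0.03 0 0 -0.376; 0.3 0.44 -0.03 0 0 -0.376"
  grip: 0.3

```text
time_s: 2.8
position: [455.2, -249.6, 209.1]
eef_rot: [0.0, 1.0, -0.0, 0.0]
ft_force: [1.5, -0.1, 0.1]
finger_gap: 59.5
grasp_force: 0.0
```

Emit:
drive_tool:
  rows: "0.0 0.0 0 0 0 0; 0 0 0 0 0 0"

```text
time_s: 3.0
position: [454.7, -250.6, 208.8]
eef_rot: [0.0, 1.0, 0.001, -0.0]
ft_force: [0.4, -0.8, 0.6]
finger_gap: 59.7
grasp_force: 0.0
```

Emit:
drive_tool:
  rows: "0.06 0.107 -0.01 0 0 0; 0.06 0.107 -0.01 0 0 0; 0.06 0.107 -0.01 0 0 0; 0.06 0.107 -0.01 0 0 0; 0.06 0.107 -0.01 0 0 0"

```text
time_s: 3.5
position: [514.0, -145.8, 198.9]
eef_rot: [0.0, 1.0, -0.001, -0.0]
ft_force: [-0.1, 0.0, 0.3]
finger_gap: 59.8
grasp_force: 0.0
```

```bash
cat >> h.py <<'E'
def look(qs,n="wrist",name=None,minc=.3):
    p=shot(n)
    if name: save(p,name,s=1.5)
    for q,zl,zc in qs:
        for d in robot.landmark_of(p,q):
            if d["conf"]>minc: print(q,"L",round(d["conf"],2),at_z(p,d["location"],zl)[:2].round(1))
        for d in robot.outline_of(p,q):
            if d["conf"]>minc:
                v,u=np.nonzero(d["region"]); c=(u.mean(),v.mean())
                print(q,"O",round(d["conf"],2),np.round(c),len(u),at_z(p,c,zc)[:2].round(1))
    return p
E
python3 - <<'E'
from h import *
look([("capsule0",0,12),("tub",0,60),("lid",0,16)],name="w0.png"); print(robot.sense()["position"])
E
```

```text
capsule0 L 0.97 [516.9 -26. ]
capsule0 L 0.9 [ 688.1 -119.6]
capsule0 L 0.61 [ 599.2 -142.4]
capsule0 L 0.6 [ 518.2 -143. ]
capsule0 O 0.98 [158. 173.] 704 [519.5 -28.7]
capsule0 O 0.74 [256. 103.] 780 [ 596.6 -144.3]
capsule0 O 0.69 [237.  27.] 757 [ 684.5 -122.9]
capsule0 O 0.61 [254. 171.] 743 [ 520.8 -142.1]
tub L 0.97 [ 433.  -302.8]
tub O 0.85 [395. 244.] 7683 [ 448.4 -302.1]
lid L 0.89 [ 609.8 -299.7]
lid O 0.97 [385. 101.] 7330 [ 606.5 -292. ]
lid O 0.67 [237.  27.] 773 [ 683.6 -123.2]
[ 514.07365872 -145.27108937  198.94934134]
```

View pics/w0.png

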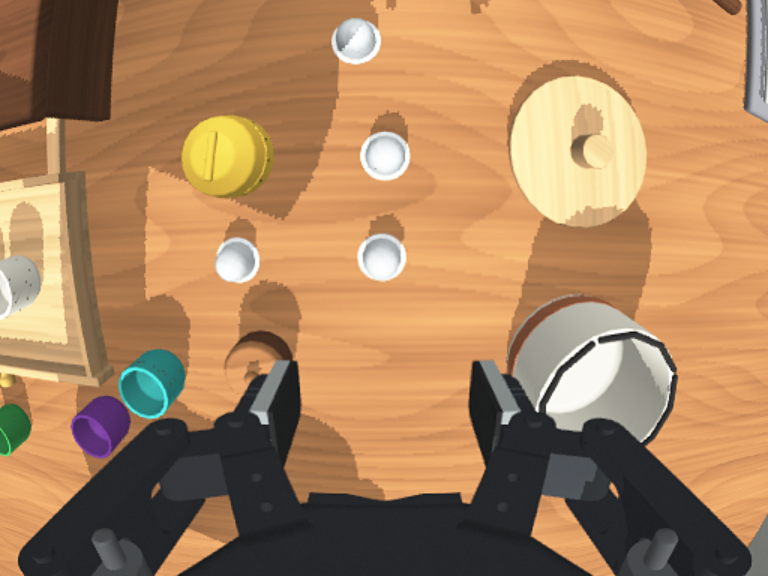

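The wrist view shows the four capsules clearly: the nearest at scaled (382,258), then (385,156), (355,40) and (237,260). Grasping the nearest first.

Emit:
drive_tool:
  rows: "0.004 0.001 -0.05 0 0 0; 0.004 0.001 -0.1 0 0 0; 0.004 0.001 -0.14 0 0 0; 0.004 0.001 -0.17 0 0 0; 0.004 0.001 -0.191 0 0 0;  0.004 0.001 -0.191 0 0 0"

```text
time_s: 4.45
position: [515.2, -142.5, 4.1]
eef_rot: [-0.001, 1.0, -0.0, -0.004]
ft_force: [-0.4, -0.4, -0.1]
finger_gap: 59.9
grasp_force: 0.0
```

Emit:
drive_tool:
  rows: "0 0 0 0 0 0; 0 0 0 0 0 0; 0 0 0 0 0 0; 0 0 0 0 0 0; 0 0 0 0 0 0"
  grip: 1

```text
time_s: 4.95
position: [520.1, -144.3, 10.2]
eef_rot: [0.001, 1.0, -0.0, 0.002]
ft_force: [-1.4, 0.6, 7.3]
finger_gap: 24.8
grasp_force: 59.3
```

Emit:
drive_tool:
  rows: "0 0 0.03 0 0 0; 0 0 0.075 0 0 0; 0 0 0.12 0 0 0; -0.01 -0.03 0.15 0 0 0; -0.035 -0.07 0.15 0 0 0; -0.06 -0.115 0.15 0 0 0; -0.072 -0.16 0.15 0 0 0; -0.072 -0.16 0.15 0 0 0"

```text
time_s: 5.75
position: [444.8, -308.0, 159.0]
eef_rot: [0.002, 1.0, -0.003, 0.001]
ft_force: [0.0, -0.1, 1.8]
finger_gap: 25.0
grasp_force: 58.9
```

```bash
python3 - <<'E'
from h import *
look([("capsule0",0,12),("tub",0,60)],name="w1.png"); print(robot.sense()["position"])
E
```

```text
capsule0 L 0.91 [ 597.9 -144. ]
capsule0 L 0.81 [516.4 -24.2]
capsule0 L 0.62 [ 367.3 -306.7]
capsule0 O 0.91 [256. 249.] 3082 [ 374.  -306.3]
capsule0 O 0.9 [ 27. 131.] 607 [517.4 -30.3]
capsule0 O 0.74 [104.  49.] 840 [ 594.9 -147.9]
tub L 0.65 [ 432.  -302.9]
tub O 0.78 [255. 201.] 11960 [ 443.5 -305.4]
[ 446.72980575 -302.29266478  157.760505  ]
```

View pics/w1.png

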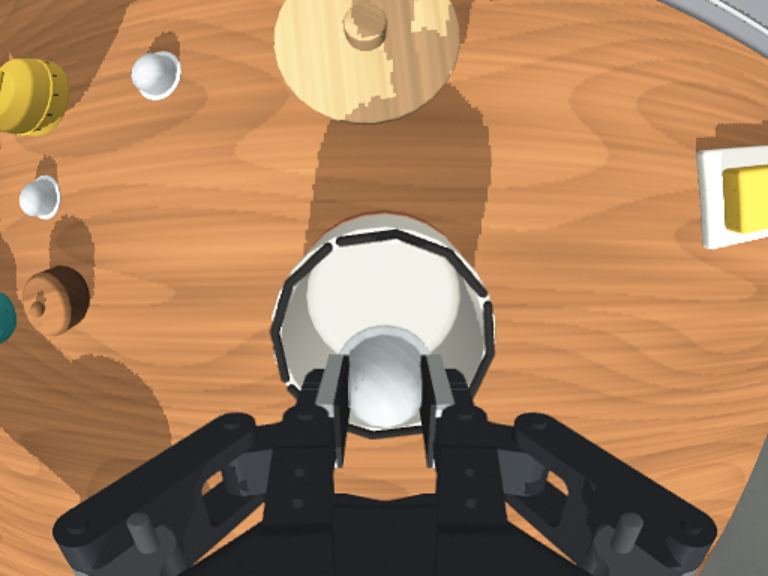

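Emit:
drive_tool:
  rows: "0 0 -0.04 0 0 0; 0 0 -0.08 0 0 0; 0 0 -0.085 0 0 0; 0 0 -0.085 0 0 0"

```text
time_s: 6.4
position: [446.0, -301.7, 71.7]
eef_rot: [-0.001, 1.0, 0.001, -0.001]
ft_force: [-0.0, 0.9, -0.8]
finger_gap: 25.0
grasp_force: 58.9
```

Emit:
drive_tool:
  rows: "0 0 0 0 0 0; 0 0 0 0 0 0; 0 0 0 0 0 0; 0 0 0.045 0 0 0; 0 0 0.09 0 0 0; 0.03 0.04 0.1 0 0 0; 0.06 0.08 0.1 0 0 0; 0.09 0.11 0.1 0 0 0"
  grip: 0.48

```text
time_s: 7.2
position: [538.0, -192.3, 175.5]
eef_rot: [0.001, 1.0, -0.0, 0.002]
ft_force: [-0.5, -1.0, -0.5]
finger_gap: 44.7
grasp_force: 0.0
```

Emit:
drive_tool:
  rows: "0.03 0.026 0 0 0 0; 0.06 0.049 0 0 0 0; 0.064 0.049 -0.04 0 0 0; 0.064 0.049 -0.08 0 0 0; 0.064 0.049 -0.08 0 0 0"
  grip: 0.3

```text
time_s: 7.7
position: [596.5, -142.6, 86.9]
eef_rot: [-0.002, 1.0, 0.0, -0.005]
ft_force: [-1.2, 0.5, -0.8]
finger_gap: 59.6
grasp_force: 0.0
```

```bash
python3 - <<'E'
from h import *
look([("capsule0",0,12)]);look([("capsule0",0,12)],n="top"); print(robot.sense()["position"])
E
```

```text
capsule0 L 0.96 [ 596.6 -147.8]
capsule0 L 0.73 [ 687.1 -121. ]
capsule0 L 0.57 [516.4 -25.5]
capsule0 O 0.85 [233.  88.] 1815 [ 686.6 -123.5]
capsule0 O 0.73 [262. 203.] 1603 [ 600.2 -144.7]
capsule0 O 0.65 [133. 275.] 516 [529.8 -28.3]
capsule0 L 0.46 [ 444.7 -299.3]
capsule0 L 0.4 [ 686.3 -117.8]
capsule0 O 0.65 [380. 239.] 77 [ 448.  -289.4]
capsule0 O 0.47 [268. 211.] 180 [516.  -27.4]
capsule0 O 0.44 [304. 142.] 93 [ 687.3 -116.7]
[ 602.06595397 -145.39128633   96.18301225]
```

Emit:
drive_tool:
  rows: "0 -0.001 -0.04 0 0 0; -0.001 -0.001 -0.07 0 0 0; -0.001 -0.001 -0.085 0 0 0; -0.001 -0.001 -0.085 0 0 0; -0.001 -0.001 -0.085 0 0 0"

```text
time_s: 8.5
position: [600.5, -145.9, 9.5]
eef_rot: [0.0, 1.0, -0.0, 0.001]
ft_force: [0.5, 0.1, 0.8]
finger_gap: 59.5
grasp_force: 0.0
```

Emit:
drive_tool:
  rows: "0 0 0 0 0 0; 0 0 0 0 0 0; 0 0 0 0 0 0; 0 0 0 0 0 0"
  grip: 1

```text
time_s: 8.9
position: [600.9, -146.0, 10.2]
eef_rot: [0.001, 1.0, -0.0, 0.002]
ft_force: [-1.2, 0.3, 6.2]
finger_gap: 24.9
grasp_force: 58.7
```

Emit:
drive_tool:
  rows: "0 0 0.03 0 0 0; 0 0 0.075 0 0 0; 0 0 0.12 0 0 0; -0.03 -0.03 0.145 0 0 0; -0.065 -0.06 0.145 0 0 0; -0.1 -0.09 0.145 0 0 0; -0.135 -0.12 0.145 0 0 0; -0.165 -0.155 0.145 0 0 0"

```text
time_s: 9.7
position: [432.8, -300.9, 153.2]
eef_rot: [0.0, 1.0, 0.0, 0.0]
ft_force: [-0.6, 0.0, -0.5]
finger_gap: 25.0
grasp_force: 59.0
```

Emit:
drive_tool:
  rows: "-0.012 -0.002 0 0 0 0; -0.012 -0.002 -0.02 0 0 0; -0.012 -0.002 -0.05 0 0 0; -0.012 -0.002 -0.08 0 0 0; -0.012 -0.002 -0.08 0 0 0; -0.012 -0.002 -0.08 0 0 0"

```text
time_s: 10.3
position: [422.4, -301.9, 73.0]
eef_rot: [-0.0, 1.0, 0.0, -0.0]
ft_force: [-0.1, 0.0, -0.4]
finger_gap: 25.0
grasp_force: 59.0
```

Emit:
drive_tool:
  rows: "0 0 0 0 0 0; 0 0 0 0 0 0; 0 0 0 0 0 0; 0 0 0.045 0 0 0; 0 0 0.09 0 0 0; 0.04 0.03 0.1 0 0 0; 0.08 0.06 0.1 0 0 0; 0.12 0.085 0.1 0 0 0"
  grip: 0.48

```text
time_s: 11.1
position: [544.3, -216.8, 175.2]
eef_rot: [0.001, 1.0, -0.0, 0.002]
ft_force: [-0.2, -1.0, -0.3]
finger_gap: 44.7
grasp_force: 0.0
```

Emit:
drive_tool:
  rows: "0.04 0.03 0 0 0 0; 0.08 0.055 0 0 0 0; 0.12 0.08 0 0 0 0; 0.145 0.096 -0.02 0 0 0; 0.145 0.096 -0.06 0 0 0; 0.145 0.096 -0.08 0 0 0; 0.145 0.096 -0.08 0 0 0"
  grip: 0.3

```text
time_s: 11.8
position: [684.8, -120.3, 88.2]
eef_rot: [-0.001, 1.0, 0.0, -0.004]
ft_force: [-0.9, -1.0, -0.1]
finger_gap: 59.8
grasp_force: 0.0
```

```bash
python3 - <<'E'
from h import *
look([("capsule0",0,12)]);look([("capsule0",0,12)],n="top"); print(robot.sense()["position"])
E
```

```text
capsule0 L 0.58 [ 687.6 -122. ]
capsule0 O 0.92 [262. 200.] 1600 [ 690.5 -122.7]
capsule0 L 0.53 [ 422.4 -311.3]
capsule0 L 0.39 [ 447.8 -295.7]
capsule0 O 0.72 [387. 251.] 199 [ 419.3 -302.6]
capsule0 O 0.53 [171. 212.] 416 [514.9 204.7]
[ 688.6908745  -122.04879484   95.62960733]
```

Emit:
drive_tool:
  rows: "0.001 -0.001 -0.04 0 0 0; 0.001 -0.001 -0.07 0 0 0; 0.001 -0.001 -0.086 0 0 0; 0.001 -0.001 -0.086 0 0 0; 0.001 -0.001 -0.086 0 0 0"

```text
time_s: 12.6
position: [689.3, -122.7, 8.3]
eef_rot: [0.0, 1.0, -0.0, 0.001]
ft_force: [0.2, -0.2, 0.7]
finger_gap: 59.9
grasp_force: 0.0
```

Emit:
drive_tool:
  rows: "0 0 0 0 0 0; 0 0 0 0 0 0; 0 0 0 0 0 0; 0 0 0 0 0 0"
  grip: 1

```text
time_s: 13.0
position: [690.0, -122.9, 9.5]
eef_rot: [0.001, 1.0, -0.0, 0.002]
ft_force: [-1.1, -0.2, 5.9]
finger_gap: 25.5
grasp_force: 59.2
```

Emit:
drive_tool:
  rows: "0 0 0.03 0 0 0; 0 0 0.075 0 0 0; 0 0 0.12 0 0 0; -0.03 -0.03 0.145 0 0 0; -0.065 -0.06 0.145 0 0 0; -0.1 -0.08 0.145 0 0 0; -0.135 -0.1 0.145 0 0 0; -0.165 -0.125 0.145 0 0 0"

```text
time_s: 13.8
position: [521.7, -247.7, 152.0]
eef_rot: [0.0, 1.0, 0.0, 0.0]
ft_force: [-0.1, 0.2, -1.0]
finger_gap: 25.3
grasp_force: 58.9
```

Emit:
drive_tool:
  rows: "-0.04 -0.025 0 0 0 0; -0.09 -0.05 0 0 0 0; -0.095 -0.058 -0.02 0 0 0; -0.095 -0.058 -0.05 0 0 0; -0.095 -0.058 -0.07 0 0 0; -0.095 -0.058 -0.07 0 0 0; -0.095 -0.058 -0.07 0 0 0"

```text
time_s: 14.5
position: [428.4, -305.4, 82.2]
eef_rot: [-0.0, 1.0, -0.0, 0.0]
ft_force: [0.2, -0.0, 0.5]
finger_gap: 26.1
grasp_force: 42.5
```

Emit:
drive_tool:
  rows: "0 0 0 0 0 0; 0 0 0 0 0 0; 0 0 0 0 0 0; 0 0 0.045 0 0 0; 0 0 0.09 0 0 0; 0.02 0.045 0.1 0 0 0; 0.04 0.09 0.1 0 0 0; 0.06 0.13 0.1 0 0 0"
  grip: 0.48

```text
time_s: 15.3
position: [489.5, -174.2, 183.8]
eef_rot: [0.001, 1.0, -0.001, 0.002]
ft_force: [1.3, -0.3, -0.8]
finger_gap: 45.0
grasp_force: 0.0
```

Emit:
drive_tool:
  rows: "0.01 0.045 0 0 0 0; 0.02 0.09 0 0 0 0; 0.028 0.13 0 0 0 0; 0.028 0.149 -0.02 0 0 0; 0.028 0.149 -0.06 0 0 0; 0.028 0.149 -0.09 0 0 0; 0.028 0.149 -0.09 0 0 0"
  grip: 0.3

```text
time_s: 16.0
position: [512.8, -25.3, 87.3]
eef_rot: [-0.001, 1.0, 0.0, -0.005]
ft_force: [-0.7, 0.2, -0.7]
finger_gap: 60.2
grasp_force: 0.0
```

```bash
python3 - <<'E'
from h import *
look([("capsule0",0,12)]);look([("capsule0",0,12),("lid",0,16)],n="top"); print(robot.sense()["position"])
E
```

```text
capsule0 L 0.63 [515.2 -25.4]
capsule0 O 0.71 [259. 197.] 1644 [520.7 -25.7]
capsule0 L 0.73 [ 438.3 -318.5]
capsule0 L 0.63 [ 448.8 -295.1]
capsule0 L 0.53 [513.6 -21.1]
capsule0 L 0.48 [ 417.3 -303.4]
capsule0 L 0.43 [412.8 258.8]
capsule0 L 0.37 [511.  194.2]
capsule0 O 0.72 [394. 240.] 174 [ 446.5 -321.4]
capsule0 O 0.53 [387. 252.] 210 [ 417.4 -302.3]
capsule0 O 0.43 [380. 240.] 69 [ 447. -289.]
lid L 0.63 [ 605.1 -293.7]
lid O 0.72 [381. 173.] 1901 [ 605. -299.]
[517.51990603 -26.82145937  93.63552732]
```

Emit:
drive_tool:
  rows: "0 0.001 -0.04 0 0 0; 0 0.001 -0.07 0 0 0; 0 0.001 -0.085 0 0 0; 0 0.001 -0.085 0 0 0; 0 0.001 -0.085 0 0 0"

```text
time_s: 16.9
position: [517.2, -25.6, 7.9]
eef_rot: [0.0, 1.0, -0.0, 0.001]
ft_force: [1.1, 0.3, 0.4]
finger_gap: 60.0
grasp_force: 0.0
```

Emit:
drive_tool:
  rows: "0 0 0 0 0 0; 0 0 0 0 0 0; 0 0 0 0 0 0; 0 0 0 0 0 0"
  grip: 1

```text
time_s: 17.3
position: [517.9, -25.7, 8.9]
eef_rot: [0.0, 1.0, -0.0, 0.002]
ft_force: [-0.6, -0.6, 6.0]
finger_gap: 25.3
grasp_force: 58.6
```

Emit:
drive_tool:
  rows: "0 0 0.03 0 0 0; 0 0 0.075 0 0 0; 0 0 0.12 0 0 0; -0.01 -0.03 0.145 0 0 0; -0.02 -0.07 0.145 0 0 0; -0.03 -0.11 0.145 0 0 0; -0.04 -0.15 0.145 0 0 0; -0.05 -0.19 0.145 0 0 0"

```text
time_s: 18.1
position: [465.9, -216.9, 152.6]
eef_rot: [0.0, 1.0, 0.0, 0.001]
ft_force: [1.0, 0.1, 0.2]
finger_gap: 25.4
grasp_force: 59.0
```

Emit:
drive_tool:
  rows: "-0.02 -0.045 0 0 0 0; -0.033 -0.085 0 0 0 0; -0.033 -0.087 -0.02 0 0 0; -0.033 -0.087 -0.05 0 0 0; -0.033 -0.087 -0.065 0 0 0; -0.033 -0.087 -0.065 0 0 0; -0.033 -0.087 -0.065 0 0 0"

```text
time_s: 18.8
position: [433.7, -302.3, 87.3]
eef_rot: [0.0, 1.0, 0.0, 0.0]
ft_force: [-0.1, -0.5, -0.0]
finger_gap: 25.7
grasp_force: 59.0
```

Emit:
drive_tool:
  rows: "0 0 0 0 0 0; 0 0 0 0 0 0; 0 0 0 0 0 0; 0 0 0.045 0 0 0; 0 0 0.09 0 0 0; 0.04 0.02 0.1 0 0 0; 0.08 0.02 0.1 0 0 0; 0.12 0.02 0.1 0 0 0"
  grip: 0.45

```text
time_s: 19.6
position: [555.4, -282.3, 189.0]
eef_rot: [0.001, 1.0, 0.0, 0.001]
ft_force: [-0.2, -0.1, 0.0]
finger_gap: 46.8
grasp_force: 0.0
```

Emit:
drive_tool:
  rows: "0.03 -0.02 -0.01 0 0 0; 0.055 -0.018 -0.02 0 0 0; 0.055 -0.018 -0.02 0 0 0; 0.055 -0.018 -0.02 0 0 0"
  grip: 0.3

```text
time_s: 20.0
position: [608.3, -300.1, 166.4]
eef_rot: [-0.0, 1.0, 0.0, -0.001]
ft_force: [0.3, 0.2, 0.9]
finger_gap: 59.8
grasp_force: 0.0
```

```bash
python3 - <<'E'
from h import *
p=look([("lid",0,16),("tub",0,60)]);t=look([("capsule0",0,12)],n="top"); print(robot.sense()["position"])
a=cv2.resize(t["color"][200:290,350:440],(384,384)); cv2.imwrite("pics/c1.png",np.hstack([a,p["color"][:,60:460]])[:,:,::-1])
E
```

```text
lid L 0.62 [ 608.9 -296.3]
lid O 0.69 [254. 183.] 10311 [ 609.4 -295.9]
tub L 0.96 [ 432.1 -301.3]
tub O 0.97 [262. 308.] 4121 [ 487.5 -304.9]
[ 608.07546746 -300.54002202  167.43421992]
```

View pics/c1.png

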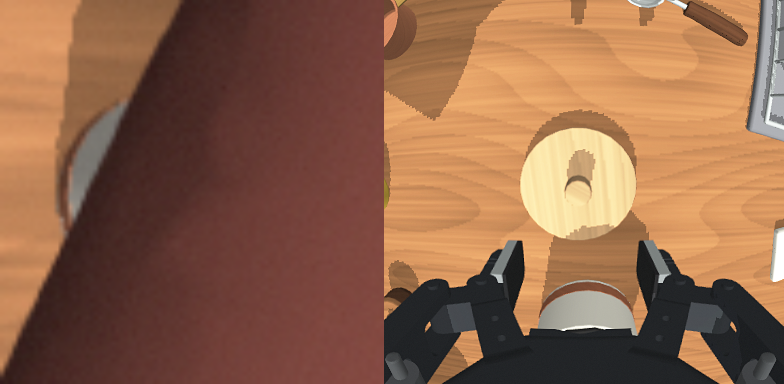

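Emit:
drive_tool:
  rows: "0 0.002 -0.04 0 0 0; 0.001 0.004 -0.08 0 0 0; 0.001 0.004 -0.09 0 0 0; 0.001 0.004 -0.09 0 0 0; 0.001 0.004 -0.09 0 0 0"

```text
time_s: 20.9
position: [610.3, -297.1, 78.8]
eef_rot: [0.001, 1.0, -0.0, 0.001]
ft_force: [0.6, 0.5, -0.3]
finger_gap: 59.8
grasp_force: 0.0
```

```bash
python3 - <<'E'
from h import *
for i in range(2): p=look([("lid",0,16)])
print(robot.sense()["position"])
d=robot.outline_of(p,"lid")[0]
c=max(cv2.findContours(d["region"].astype(np.uint8),0,1)[0],key=len)[:,0]
X=np.array([at_z(p,x,18)[:2] for x in c])
from scipy.optimize import least_squares
r=least_squares(lambda q:np.hypot(X[:,0]-q[0],X[:,1]-q[1])-60,[609,-296],loss="soft_l1"); print(r.x,np.abs(r.fun).mean())
save(p,"w2.png",s=1.5)
E
```

```text
lid L 0.92 [ 608.8 -297.2]
lid O 0.79 [257. 211.] 18350 [ 612.6 -295.8]
lid L 0.65 [ 608.4 -296.9]
[ 610.13753019 -296.91325833   78.4634432 ]
[ 438.91614906 -305.18768733] 1.5042683607233567
```

View pics/w2.png

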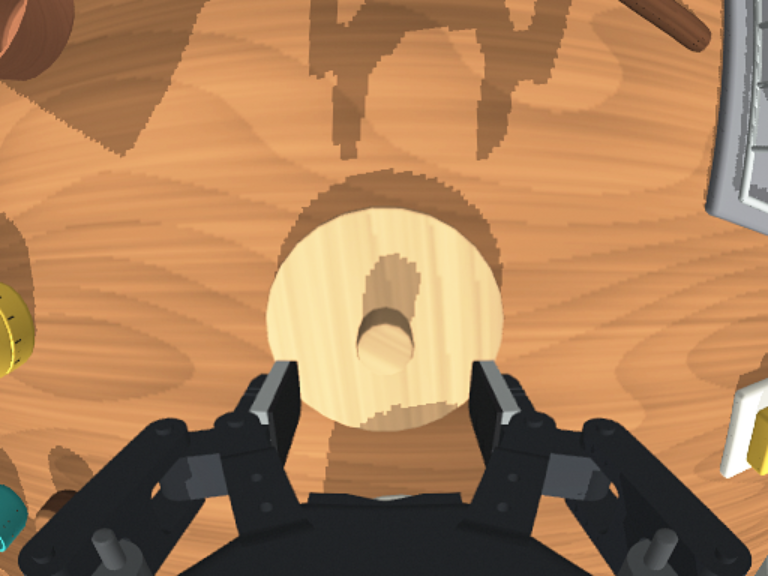

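```bash
python3 - <<'E'
from h import *
p=shot("wrist")
print(at_z(p,(385/1.5,348/1.5),44), [at_z(p,(a/1.5,b/1.5),18)[:2].round(1) for a,b in((266,322),(503,318),(385,207),(384,431))])
# tub in this view? 
print(robot.sense()["position"])
E
```

```text
[ 607.33425711 -295.36970634   44.        ] [array([ 609.6, -236.4]), array([ 611.8, -353.9]), array([ 665.3, -295.4]), array([ 547.1, -295. ])]
[ 609.69612522 -296.65555357   77.65864842]
```

Emit:
drive_tool:
  rows: "0 0 -0.03 0 0 0; 0 0 -0.05 0 0 0; 0 0 -0.056 0 0 0; 0 0 -0.056 0 0 0; 0 0 -0.056 0 0 0"

```text
time_s: 21.8
position: [610.0, -296.8, 22.0]
eef_rot: [0.0, 1.0, -0.0, 0.001]
ft_force: [0.8, -0.6, 1.2]
finger_gap: 59.8
grasp_force: 0.0
```

Emit:
drive_tool:
  rows: "0 0 0 0 0 0; 0 0 0 0 0 0; 0 0 0 0 0 0; 0 0 0 0 0 0"
  grip: 1

```text
time_s: 22.2
position: [610.2, -297.0, 22.5]
eef_rot: [0.001, 1.0, -0.0, 0.001]
ft_force: [0.4, -0.3, 5.9]
finger_gap: 23.9
grasp_force: 59.4
```

Emit:
drive_tool:
  rows: "0 0 0.02 0 0 0; 0 0 0.06 0 0 0; 0 0 0.1 0 0 0; 0 0 0.13 0 0 0; -0.04 0 0.135 0 0 0; -0.085 -0.002 0.135 0 0 0; -0.13 -0.004 0.135 0 0 0; -0.165 -0.006 0.135 0 0 0"

```text
time_s: 23.0
position: [441.8, -301.7, 154.7]
eef_rot: [-0.001, 1.0, -0.0, -0.001]
ft_force: [0.2, -0.5, -1.2]
finger_gap: 23.9
grasp_force: 59.0
```

Emit:
drive_tool:
  rows: "-0.01 0 0 0 0 0; -0.01 0 -0.01 0 0 0; -0.01 0 -0.02 0 0 0; -0.01 0 -0.02 0 0 0; -0.01 0 -0.02 0 0 0"

```text
time_s: 23.5
position: [434.8, -301.9, 134.8]
eef_rot: [-0.001, 1.0, 0.0, -0.001]
ft_force: [-0.4, -0.3, -0.8]
finger_gap: 24.0
grasp_force: 59.0
```

```bash
python3 - <<'E'
from h import *
p=shot("wrist"); s=shot("side"); print(robot.sense()["position"],robot.sense()["finger_gap"])
a=cv2.resize(p["color"],(512,384)); b=cv2.resize(s["color"][120:216,280:400],(480,384)); 
cv2.imwrite("pics/c2.png",np.vstack([np.hstack([a[:,110:400],b])])[:,:,::-1])
for n,q in(("w",p),("s",s)):
  for k,z in(("lid",117),("tub",0)): print(n,k,[(round(d["conf"],2),np.round(d["location"]),at_z(q,d["location"],z)[:2].round(1)) for d in robot.landmark_of(q,k)[:1]])
E
```

```text
[ 435.0954115  -302.40201401  135.78678696] 23.705125856844703
w lid [(0.6, array([257., 239.]), array([ 434.9, -300.6]))]
w tub []
s lid [(0.72, array([339., 156.]), array([ 435.3, -290.8]))]
s tub [(0.68, array([335., 191.]), array([ 434.7, -295.9]))]
```

View pics/c2.png

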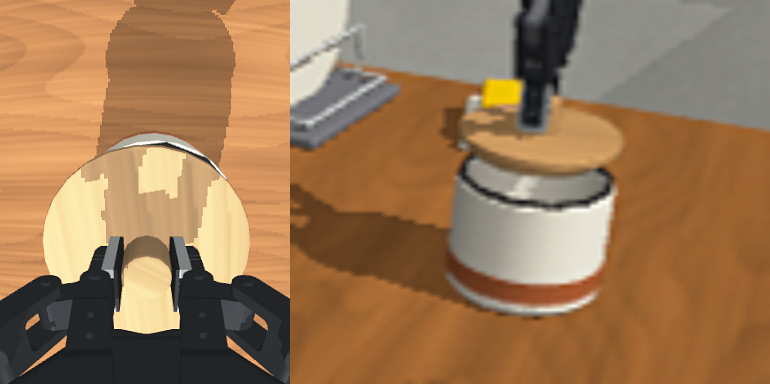

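```bash
python3 - <<'E'
from h import *
p=shot("wrist"); s=shot("side")
def draw(p,c,z,r,col,im):
    a=np.linspace(0,2*np.pi,200); f=f_of(p)
    X=np.c_[c[0]+r*np.cos(a),c[1]+r*np.sin(a),np.full(200,z)]@np.array(p["R"]).T+p["t"]
    rr=np.hypot(X[:,0],X[:,1])
    k=(f*np.arctan2(rr,X[:,2])/rr if p.get("_w") else f/X[:,2])
    uv=np.c_[p["cx"]+X[:,0]*k,p["cy"]+X[:,1]*k]
    cv2.polylines(im,[np.round((uv)*4*16).astype(int)],True,col,1,cv2.LINE_AA,4)
def render(p,box):
    im=cv2.resize(p["color"],None,fx=4,fy=4,interpolation=cv2.INTER_CUBIC)
    draw(p,(432.5,-302.5),90,59,(255,0,0),im); draw(p,(432,-302.5),132,60,(0,0,255),im); draw(p,(432.5,-302.5),0,59,(0,255,0),im)
    x0,y0,x1,y1=[4*v for v in box]; return im[y0:y1,x0:x1]
a=render(p,(145,120,365,270)); b=render(s,(300,140,390,210))
a=cv2.resize(a,(616,420)); b=cv2.resize(b,None,fx=1,fy=1)
cv2.imwrite("pics/c3.png",cv2.resize(np.hstack([a,cv2.resize(b,(540,420))]),(800,291),interpolation=cv2.INTER_AREA)[:,:,::-1])
E
```

```text
(no output)
```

View pics/c3.png

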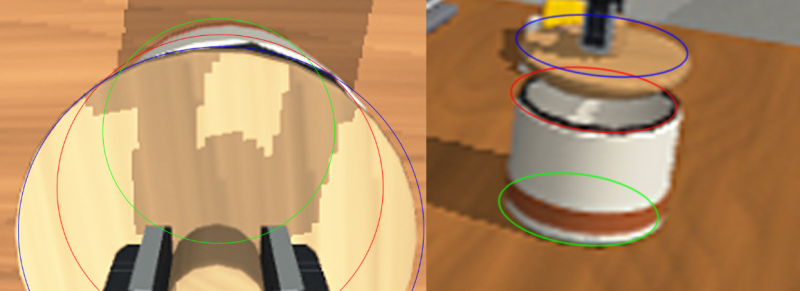

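Emit:
drive_tool:
  rows: "0 -0.001 -0.005 0 0 0; 0 -0.001 -0.01 0 0 0; 0 -0.001 -0.015 0 0 0; 0 -0.001 -0.018 0 0 0; 0 -0.001 -0.021 0 0 0; 0 -0.001 -0.024 0 0 0; 0 -0.001 -0.024 0 0 0"

```text
time_s: 24.6
position: [434.5, -304.1, 112.1]
eef_rot: [0.001, 1.0, -0.0, 0.0]
ft_force: [-0.7, -1.1, -0.9]
finger_gap: 24.3
grasp_force: 58.9
```

Emit:
drive_tool:
  rows: "0 0 -0.002 0 0 0; 0 0 -0.004 0 0 0; 0 0 -0.004 0 0 0"

```text
time_s: 24.9
position: [434.7, -304.2, 108.3]
eef_rot: [0.001, 1.0, -0.0, 0.001]
ft_force: [-0.5, -3.9, 1.9]
finger_gap: 23.8
grasp_force: 59.3
```

Emit:
drive_tool:
  rows: "0 -0.001 0 0 0 0; 0 -0.001 -0.001 0 0 0; 0 -0.001 -0.002 0 0 0; 0 -0.001 -0.003 0 0 0; 0 -0.001 -0.003 0 0 0"

```text
time_s: 25.4
position: [434.7, -304.7, 106.4]
eef_rot: [0.0, 1.0, -0.0, 0.0]
ft_force: [-3.0, 0.6, 9.1]
finger_gap: 23.6
grasp_force: 60.0
```

Emit:
drive_tool:
  rows: "0 0 -0.001 0 0 0; 0 0 -0.002 0 0 0; 0 0 -0.002 0 0 0"

```text
time_s: 25.7
position: [434.8, -304.9, 104.7]
eef_rot: [0.0, 1.0, -0.0, 0.0]
ft_force: [-2.9, 0.4, 10.5]
finger_gap: 24.2
grasp_force: 60.3
```

Emit:
drive_tool:
  rows: "0 0 -0.001 0 0 0; 0 0 -0.001 0 0 0; 0 0 -0.002 0 0 0; 0 0 -0.002 0 0 0; 0 0 -0.003 0 0 0; 0 0 -0.003 0 0 0"

```text
time_s: 26.3
position: [434.9, -304.9, 102.4]
eef_rot: [0.0, 1.0, -0.0, 0.0]
ft_force: [-4.5, 1.3, 14.0]
finger_gap: 23.8
grasp_force: 60.7
```

Emit:
drive_tool:
  rows: "0 0 -0.001 0 0 0; 0 0 -0.001 0 0 0; 0 0 -0.002 0 0 0; 0 0 -0.002 0 0 0"

```text
time_s: 26.7
position: [434.9, -304.9, 102.3]
eef_rot: [0.0, 1.0, 0.0, -0.0]
ft_force: [-9.1, 5.3, 23.6]
finger_gap: 24.0
grasp_force: 61.8
```

Emit:
drive_tool:
  rows: "0 0 -0.001 0 0 0; 0 0 -0.002 0 0 0; 0 0 -0.002 0 0 0; 0 0 -0.002 0 0 0"

```text
time_s: 27.1
position: [434.9, -305.0, 102.3]
eef_rot: [0.0, 1.0, 0.0, -0.0]
ft_force: [-14.0, 9.3, 34.2]
finger_gap: 24.2
grasp_force: 62.8
```

Emit:
drive_tool:
  rows: "0 0 0.004 0 0 0; 0 0 0.006 0 0 0; 0 0 0.006 0 0 0; 0 0 0.006 0 0 0"
  grip: 0.4

```text
time_s: 27.5
position: [433.8, -303.7, 100.6]
eef_rot: [-0.001, 1.0, -0.0, -0.001]
ft_force: [0.2, 0.5, -0.2]
finger_gap: 51.1
grasp_force: 0.0
```

Emit:
drive_tool:
  rows: "0 0 0.04 0 0 0; 0 0 0.08 0 0 0; 0 0.0 0.1 0 0 0; -0.04 0 0.1 0 0 0; -0.06 0 0.1 0 0 0; -0.06 0 0.1 0 0 0; -0.06 0 0.1 0 0 0"

```text
time_s: 28.2
position: [374.3, -304.2, 201.2]
eef_rot: [-0.0, 1.0, -0.0, -0.0]
ft_force: [-0.7, 0.2, -0.8]
finger_gap: 51.1
grasp_force: 0.0
```

```bash
python3 - <<'E'
from h import *
p=shot("wrist"); s=shot("side"); print(robot.sense()["position"],robot.sense()["ft_force"])
a=p["color"][60:300,130:390]; a=cv2.resize(a,(416,384)); b=cv2.resize(s["color"][145:215,290:390],(384*100//70,384),interpolation=cv2.INTER_CUBIC)
cv2.imwrite("pics/c4.png",cv2.resize(np.hstack([a,b]),(800,318))[:,:,::-1])
for n,q in(("w",p),("s",s)):
  for k,z in(("lid",80),("tub",0)): print(n,k,[(round(d["conf"],2),np.round(d["location"]),at_z(q,d["location"],z)[:2].round(1)) for d in robot.landmark_of(q,k)[:1]])
E
```

```text
[ 374.84515898 -304.26434216  201.34605832] [ 0.2311481  -0.74752105 -0.33570335]
w lid [(0.84, array([256., 128.]), array([ 433.5, -302.5]))]
w tub [(0.38, array([60., 18.]), array([598.7, -38.1]))]
s lid [(0.63, array([341., 169.]), array([ 424.8, -284.6]))]
s tub [(0.86, array([337., 188.]), array([ 433.3, -318.6]))]
```

View pics/c4.png

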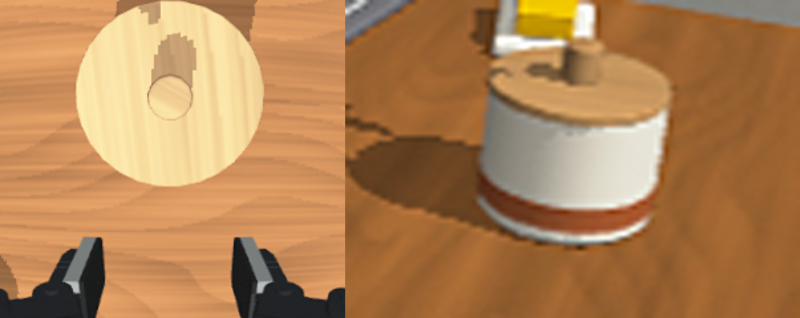

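The lid looks level on the rim: in the side crop no dark seal shows. On to the tray.

Emit:
drive_tool:
  rows: "0.01 0.05 0 0 0 0; 0.02 0.1 0 0 0 0; 0.03 0.15 0 0 0 0; 0.04 0.2 0 0 0 0; 0.05 0.25 0 0 0 0; 0.06 0.3 0 0 0 0; 0.07 0.35 0 0 0 0; 0.075 0.4 0 0 0 0"
  grip: 0.62

```text
time_s: 29.3
position: [448.9, 90.9, 202.1]
eef_rot: [-0.0, 1.0, 0.0, 0.001]
ft_force: [0.5, -0.0, 0.6]
finger_gap: 32.4
grasp_force: 0.0
```

Emit:
drive_tool:
  rows: "0 0.05 0.01 0 0 0; 0 0.1 0.02 0 0 0; 0 0.15 0.03 0 0 0; 0 0.16 0.04 0 0 0; 0 0.16 0.04 0 0 0; 0 0.16 0.04 0 0 0"

```text
time_s: 29.9
position: [448.7, 247.9, 241.6]
eef_rot: [0.0, 1.0, -0.0, -0.0]
ft_force: [0.2, 0.6, -0.5]
finger_gap: 32.7
grasp_force: 0.0
```

```bash
python3 - <<'E'
from h import *
p=look([("eggcup0",18,42),("tray_mid",18,25),("tray_front",26,30),("rack",0,50)],name="w3.png"); print(robot.sense()["position"],robot.sense()["joint_positions"])
E
```

```text
eggcup0 L 0.87 [341.7 298.6]
eggcup0 L 0.83 [504.7 254.9]
eggcup0 L 0.79 [420.1  60.6]
eggcup0 L 0.75 [511.1 197.3]
eggcup0 L 0.74 [503.8 320.9]
eggcup0 L 0.64 [370.2 138.6]
eggcup0 O 0.96 [229. 254.] 480 [344.3 284.7]
eggcup0 O 0.89 [302. 123.] 1659 [510.3 197.1]
eggcup0 O 0.72 [341. 237.] 1390 [367.2 139.7]
eggcup0 O 0.62 [190. 126.] 1775 [507.6 326.9]
eggcup0 O 0.61 [246. 131.] 1650 [500.3 261.5]
eggcup0 O 0.58 [397. 198.] 1380 [419.6  65.6]
tray_mid L 0.92 [509.  260.9]
tray_mid O 0.65 [248. 119.] 33051 [513.  259.6]
tray_front L 0.86 [414.5 261.8]
tray_front O 0.96 [248. 119.] 32472 [513.2 258.9]
rack O 0.56 [249. 110.] 35874 [524.2 257.2]
[448.63222586 247.93233435 241.70652322] [ 3.59623747e-01 -2.26619223e-01  1.85773271e+00 -4.17707265e-05
  1.51058935e+00  1.93161637e+00]
```

View pics/w3.png

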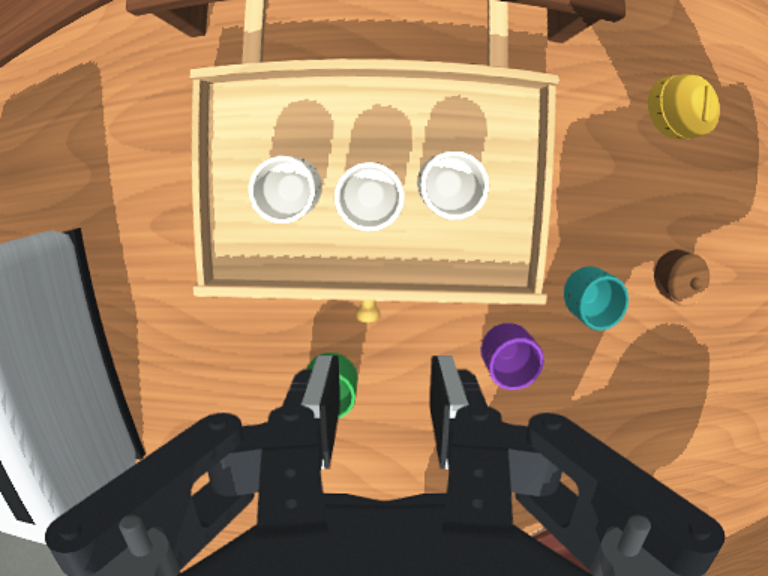

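```bash
python3 - <<'E'
from h import *
p=shot("wrist")
for uv,z in(((194,296),40),((546,303),40),((369,318),26),((192,70),48),((557,78),48),((214,85),48),((538,88),48),((375,62),48),((378,75),48),((284,163),66),((284,222),66),((250,190),66),((320,188),66),((370,163),66),((370,230),66),((335,197),66),((404,197),66),((454,151),66),((454,219),66),((419,184),66),((489,186),66)):
    print(uv,at_z(p,(uv[0]/1.5,uv[1]/1.5),z)[:2].round(1))
E
```

```text
(194, 296) [420.  413.1]
(546, 303) [413.8 112.4]
(369, 318) [396.2 262.6]
(192, 70) [608.5 401.5]
(557, 78) [599.5 115. ]
(214, 85) [593.4 382. ]
(538, 88) [589.4 131.2]
(375, 62) [603.5 256.5]
(378, 75) [593.1 254.3]
(284, 163) [527.  321.5]
(284, 222) [483.9 322.8]
(250, 190) [508.4 347.8]
(320, 188) [508.  295.5]
(370, 163) [525.4 259.7]
(370, 230) [477.2 259.9]
(335, 197) [501.3 284.8]
(404, 197) [501.1 235.6]
(454, 151) [534.8 200.2]
(454, 219) [485.6 199.3]
(419, 184) [510.5 225. ]
(489, 186) [510.4 174.1]
```

Emit:
drive_tool:
  rows: "0.004 0.04 -0.03 0 0 0; 0.006 0.074 -0.06 0 0 0; 0.006 0.074 -0.1 0 0 0; 0.006 0.074 -0.14 0 0 0; 0.006 0.074 -0.175 0 0 0; 0.006 0.074 -0.2 0 0 0; 0.006 0.074 -0.21 0 0 0; 0.006 0.074 -0.21 0 0 0"

```text
time_s: 31.2
position: [453.5, 321.9, 30.3]
eef_rot: [0.001, 1.0, -0.0, -0.001]
ft_force: [-0.6, -0.4, 0.7]
finger_gap: 32.6
grasp_force: 0.0
```

Emit:
drive_tool:
  rows: "0.012 0 0 0 0 0; 0.022 0 0 0 0 0; 0.032 0 0 0 0 0; 0.042 0 0 0 0 0; 0.052 0 0 0 0 0; 0.062 0 0 0 0 0; 0.072 0 0 0 0 0; 0.078 0 0 0 0 0"

```text
time_s: 32.0
position: [533.8, 322.5, 32.6]
eef_rot: [-0.0, 1.0, -0.0, 0.0]
ft_force: [-4.5, -0.5, 6.2]
finger_gap: 32.9
grasp_force: 3.7
```

Emit:
drive_tool:
  rows: "0.004 0 0 0 0 0; 0.008 0 0 0 0 0; 0.011 0 0 0 0 0; 0.011 0 0 0 0 0"

```text
time_s: 32.4
position: [544.5, 322.3, 32.1]
eef_rot: [0.0, 1.0, -0.0, 0.0]
ft_force: [-0.9, -0.9, 1.9]
finger_gap: 32.6
grasp_force: 1.1
```

```bash
python3 - <<'E'
from h import *
p=look([("eggcup0",18,42),("tray_mid",18,25)]); s=shot("side"); print(robot.sense()["position"],robot.sense()["ft_force"])
cv2.imwrite("pics/c5.png",np.hstack([p["color"][:,100:420],cv2.resize(s["color"][180:340,160:340],(432,384))])[:,:,::-1])
E
```

```text
eggcup0 L 0.93 [547.7 196.8]
eggcup0 L 0.83 [540.  257.7]
eggcup0 L 0.74 [573.  323.2]
eggcup0 L 0.65 [431.7  75.6]
eggcup0 O 0.88 [503. 347.] 867 [436.9 100.4]
eggcup0 O 0.66 [467. 249.] 6807 [545.  194.3]
eggcup0 O 0.64 [381. 259.] 5994 [543.5 256.6]
eggcup0 O 0.61 [257. 213.] 12094 [570.2 323.9]
tray_mid L 0.91 [547.8 258.1]
tray_mid O 0.97 [296. 162.] 73001 [592.  303.8]
[543.51857061 322.46311634  31.48648509] [-0.54378823  0.19380182 -0.26288335]
```

View pics/c5.png

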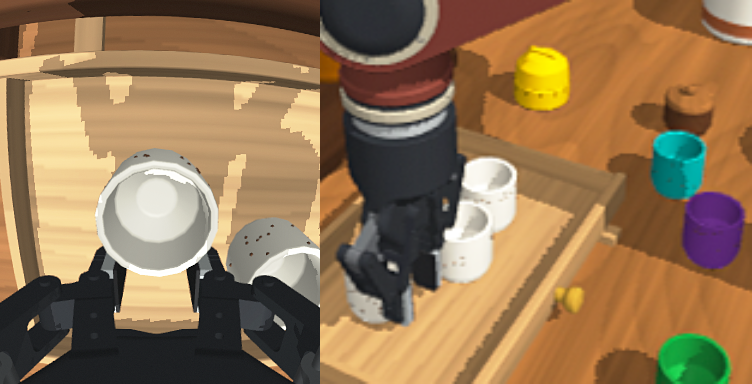

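Emit:
drive_tool:
  rows: "-0.003 0 0.004 0 0 0; -0.003 0 0.008 0 0 0; 0.003 0 0.008 0 0 0; 0.009 0 0.008 0 0 0; 0.015 0 0.008 0 0 0; 0.02 0 0.008 0 0 0"

```text
time_s: 33.3
position: [564.1, 322.6, 40.2]
eef_rot: [-0.0, 1.0, -0.0, -0.0]
ft_force: [-4.1, 0.6, 4.9]
finger_gap: 32.0
grasp_force: 2.6
```

```bash
python3 - <<'E'
from h import *
p=look([("eggcup0",18,42),("tray_mid",18,25)],minc=.5); print(robot.sense()["position"],robot.sense()["ft_force"])
E
```

```text
eggcup0 L 0.93 [435.   79.6]
eggcup0 L 0.58 [593.  323.6]
eggcup0 L 0.55 [546.4 198.6]
eggcup0 O 0.95 [370. 273.] 2974 [549.6 258.1]
eggcup0 O 0.92 [453. 272.] 6249 [544.5 194.3]
eggcup0 O 0.77 [256. 208.] 10802 [589.9 324.5]
eggcup0 O 0.7 [499. 354.] 1298 [437.   87.8]
tray_mid L 0.61 [547.  258.6]
tray_mid O 0.95 [307. 191.] 57875 [594.2 296.2]
[563.69509846 322.23280101  39.28134018] [ 0.22213163 -0.02269008 -0.69746633]
```

Emit:
drive_tool:
  rows: "0.004 0 0.001 0 0 0; 0.008 0 0.002 0 0 0; 0.012 0 0.002 0 0 0; 0.015 0 0.002 0 0 0; 0.018 0 0.002 0 0 0; 0.018 0 0.002 0 0 0"

```text
time_s: 34.15
position: [581.4, 322.4, 41.5]
eef_rot: [0.0, 1.0, -0.0, -0.001]
ft_force: [-2.1, 0.1, 0.2]
finger_gap: 32.5
grasp_force: 0.9
```

```bash
python3 - <<'E'
from h import *
p=look([("eggcup0",18,42),("tray_mid",18,25)],minc=.5); look([("tray_mid",18,25),("tray_front",26,30)],n="side"); print(robot.sense()["position"],robot.sense()["ft_force"],-np.array(p["R"]).T@p["t"])
E
```

```text
eggcup0 L 0.97 [537.5 256.8]
eggcup0 L 0.63 [608.3 323.1]
eggcup0 L 0.63 [438.7  79.5]
eggcup0 L 0.56 [546.1 196.5]
eggcup0 O 0.77 [256. 208.] 10379 [606.5 324.1]
eggcup0 O 0.75 [447. 288.] 5049 [548.5 194.5]
eggcup0 O 0.56 [496. 363.] 1256 [437.7  80.8]
tray_mid L 0.8 [548.8 259.5]
tray_mid O 0.91 [318. 226.] 39241 [589.6 287.5]
tray_mid L 0.61 [548.2 260.7]
tray_mid O 0.96 [210. 303.] 9969 [531.3 304.4]
tray_front L 0.87 [453.7 268.6]
tray_front O 0.65 [209. 303.] 9601 [528.1 310.1]
[581.42378051 322.46724222  41.71491542] [-2.29623712  0.25474848 -0.87851273] [654.69704059 324.3382077  184.85059084]
```

Emit:
drive_tool:
  rows: "-0.04 0 0 0 0 0; -0.08 0 0 0 0 0; -0.098 0 0 0 0 0; -0.098 -0.03 0 0 0 0; -0.098 -0.064 0 0 0 0; -0.098 -0.064 0 0 0 0"

```text
time_s: 35.25
position: [483.9, 256.1, 42.1]
eef_rot: [0.0, 1.0, -0.001, 0.001]
ft_force: [-0.2, 0.2, 0.2]
finger_gap: 32.3
grasp_force: 0.0
```

Emit:
drive_tool:
  rows: "0.012 0 0 0 0 0; 0.022 0 0 0 0 0; 0.032 0 0 0 0 0; 0.042 0 0 0 0 0; 0.052 0 0 0 0 0; 0.061 0 0 0 0 0; 0.07 0 0 0 0 0; 0.077 0 0 0 0 0"

```text
time_s: 36.05
position: [561.4, 258.5, 41.8]
eef_rot: [-0.0, 1.0, -0.0, 0.0]
ft_force: [-2.8, -0.8, 2.1]
finger_gap: 32.6
grasp_force: 1.7
```

Emit:
drive_tool:
  rows: "0.006 0 0 0 0 0; 0.011 0 0 0 0 0; 0.015 0 0 0 0 0; 0.018 0 0 0 0 0; 0.018 0 0 0 0 0"

```text
time_s: 36.55
position: [579.0, 258.4, 41.7]
eef_rot: [-0.0, 1.0, -0.0, 0.0]
ft_force: [-1.0, 0.1, 0.0]
finger_gap: 32.6
grasp_force: 0.2
```

```bash
python3 - <<'E'
from h import *
p=look([("eggcup0",18,42),("tray_mid",18,25)],minc=.5); look([("tray_mid",18,25),("tray_front",26,30)],n="side"); print(robot.sense()["position"],robot.sense()["ft_force"])
E
```

```text
eggcup0 L 0.97 [608.7 323.6]
eggcup0 L 0.91 [608.7 258.8]
eggcup0 L 0.86 [549.1 198.3]
eggcup0 O 0.88 [361. 277.] 2123 [560.9 198.4]
eggcup0 O 0.76 [256. 206.] 10341 [605.2 260.3]
eggcup0 O 0.7 [129. 202.] 9503 [607.2 328.6]
eggcup0 O 0.64 [508.   3.] 45 [741.4  97.4]
tray_mid L 0.74 [548.8 258.8]
tray_mid L 0.72 [547.7 196.7]
tray_mid O 0.58 [276. 232.] 41615 [583.8 248.4]
tray_mid L 0.88 [550.4 262. ]
tray_mid O 0.78 [210. 305.] 9666 [527.7 308.6]
tray_front L 0.88 [457.4 268.7]
tray_front O 0.72 [210. 305.] 9914 [525.8 312.9]
[578.53420395 258.46342728  41.77793057] [0.2146578  0.56226819 1.04727135]
```

Emit:
drive_tool:
  rows: "-0.04 0 0 0 0 0; -0.075 0 0 0 0 0; -0.09 0 0 0 0 0; -0.09 -0.03 0 0 0 0; -0.09 -0.061 0 0 0 0; -0.09 -0.061 0 0 0 0"

```text
time_s: 37.65
position: [488.2, 195.3, 41.7]
eef_rot: [0.0, 1.0, -0.001, -0.0]
ft_force: [0.0, 0.5, 0.5]
finger_gap: 32.6
grasp_force: 0.0
```

Emit:
drive_tool:
  rows: "0.012 0 0 0 0 0; 0.022 0 0 0 0 0; 0.032 0 0 0 0 0; 0.042 0 0 0 0 0; 0.052 0 0 0 0 0; 0.061 0 0 0 0 0; 0.068 0 0 0 0 0; 0.074 0 0 0 0 0"

```text
time_s: 38.45
position: [563.1, 197.5, 41.8]
eef_rot: [-0.0, 1.0, -0.0, -0.0]
ft_force: [-3.7, -0.2, 3.9]
finger_gap: 32.5
grasp_force: 1.8
```

Emit:
drive_tool:
  rows: "0.006 0 0 0 0 0; 0.01 0 0 0 0 0; 0.014 0 0 0 0 0; 0.014 0 0 0 0 0"

```text
time_s: 38.85
position: [577.2, 197.4, 41.8]
eef_rot: [-0.0, 1.0, -0.0, 0.001]
ft_force: [-0.2, 0.3, 2.2]
finger_gap: 32.3
grasp_force: 0.2
```

```bash
python3 - <<'E'
from h import *
p=look([("eggcup0",18,42),("tray_mid",18,25)],minc=.5); look([("tray_mid",18,25),("tray_front",26,30)],n="side"); print(robot.sense()["position"],robot.sense()["ft_force"])
E
```

```text
eggcup0 L 0.86 [610.3 259.3]
eggcup0 L 0.7 [609.1 199.2]
eggcup0 L 0.64 [609.4 326.5]
eggcup0 O 0.89 [134. 199.] 9565 [607.  264.5]
eggcup0 O 0.71 [258. 206.] 10310 [603.6 198.6]
eggcup0 O 0.63 [ 41. 197.] 6650 [608.3 331. ]
eggcup0 O 0.6 [383. 374.] 60 [464.   99.3]
tray_mid L 0.9 [548.1 260. ]
tray_mid O 0.56 [219. 246.] 34248 [572.4 221.7]
tray_mid L 0.5 [753.2 -38.1]
tray_mid O 0.83 [211. 303.] 10376 [528.4 304.4]
tray_front L 0.62 [458.1 263.4]
tray_front O 0.82 [211. 303.] 10333 [525.6 308.8]
[576.50837761 197.45619312  41.77550303] [-0.0314836  -1.09246333 -0.28252257]
```

Emit:
drive_tool:
  rows: "-0.03 0 0 0 0 0; -0.034 0 -0.001 0 0 0; -0.034 -0.025 -0.003 0 0 0; -0.034 -0.047 -0.003 0 0 0; -0.034 -0.047 -0.003 0 0 0; -0.01 -0.047 -0.003 0 0 0; 0.009 -0.047 -0.003 0 0 0; 0.009 -0.047 -0.003 0 0 0"
  grip: 1

```text
time_s: 40.15
position: [588.1, 150.9, 39.7]
eef_rot: [-0.0, 1.0, -0.0, 0.001]
ft_force: [0.4, 0.2, -0.5]
finger_gap: -0.3
grasp_force: 0.0
```

Emit:
drive_tool:
  rows: "0 0.003 0 0 0 0; 0 0.006 0 0 0 0; 0 0.009 0 0 0 0; 0 0.012 0 0 0 0; 0 0.015 0 0 0 0; 0 0.018 0 0 0 0; 0 0.02 0 0 0 0; 0 0.02 0 0 0 0"

```text
time_s: 40.95
position: [584.7, 170.4, 38.5]
eef_rot: [0.0, 1.0, 0.0, -0.001]
ft_force: [-4.1, -1.5, 2.2]
finger_gap: 0.1
grasp_force: 2.0
```

```bash
python3 - <<'E'
from h import *
p=look([("eggcup0",18,42),("tray_mid",18,25)],minc=.5); print(robot.sense()["position"],robot.sense()["ft_force"])
save(p,"w6.png")
E
```

```text
eggcup0 L 0.9 [610.9 325.3]
eggcup0 L 0.64 [609.2 203.2]
eggcup0 L 0.55 [611.8 259.3]
eggcup0 O 0.58 [188. 224.] 9195 [602.3 207.2]
eggcup0 O 0.56 [ 86. 217.] 7195 [604.7 268.4]
tray_mid L 0.67 [548.1 260.1]
tray_mid O 0.8 [180. 263.] 22549 [569.5 218.8]
[585.18858508 170.3639783   38.51437863] [-4.59579713 -2.37846441  0.74742941]
```

View pics/w6.png

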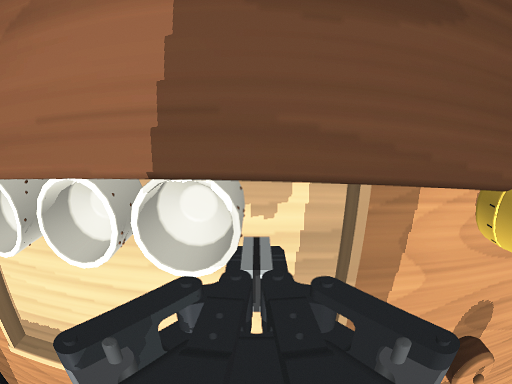

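Emit:
drive_tool:
  rows: "0.002 0.002 0 0 0 0; 0.002 0.004 0 0 0 0; 0.002 0.006 0 0 0 0; 0.002 0.008 0 0 0 0; 0.002 0.008 0 0 0 0"

```text
time_s: 41.7
position: [587.5, 178.9, 38.8]
eef_rot: [-0.0, 1.0, 0.0, 0.0]
ft_force: [-3.3, -1.6, 1.1]
finger_gap: -0.1
grasp_force: 1.8
```

```bash
python3 - <<'E'
from h import *
p=look([("eggcup0",18,42),("tray_mid",18,25)],minc=.4); print(robot.sense()["position"],robot.sense()["ft_force"])
E
```

```text
eggcup0 L 0.96 [616.  209.2]
eggcup0 L 0.95 [618.1 258.8]
eggcup0 L 0.79 [615.2 325.1]
eggcup0 O 0.97 [195. 225.] 7905 [604.4 212.2]
eggcup0 O 0.84 [ 23. 216.] 3005 [606.5 330.4]
eggcup0 O 0.83 [ 95. 220.] 5953 [606. 271.]
tray_mid L 0.6 [555.1 258.6]
tray_mid O 0.65 [183. 265.] 22877 [570.4 226. ]
[587.53136639 178.57693924  38.7309896 ] [-3.63543405 -0.93152996  1.34776219]
```

Emit:
drive_tool:
  rows: "0 -0.006 0 0 0 0; -0.02 -0.008 0 0 0 0; -0.045 -0.005 0 0 0 0; -0.045 0.04 0 0 0 0; -0.045 0.085 0 0 0 0; -0.045 0.13 0 0 0 0; -0.045 0.17 0 0 0 0; -0.045 0.187 0 0 0 0"

```text
time_s: 42.75
position: [543.5, 368.9, 39.8]
eef_rot: [-0.001, 1.0, 0.001, 0.002]
ft_force: [0.2, -0.4, -0.3]
finger_gap: 0.1
grasp_force: 0.0
```

Emit:
drive_tool:
  rows: "0 0 0 0 0 0; 0.02 0 0 0 0 0; 0.04 0 0 0 0 0; 0.048 0 0 0 0 0; 0.048 -0.003 0 0 0 0; 0.048 -0.006 0 0 0 0; 0.048 -0.009 0 0 0 0; 0.048 -0.012 0 0 0 0"

```text
time_s: 43.55
position: [589.9, 353.0, 38.7]
eef_rot: [0.0, 1.0, -0.0, -0.0]
ft_force: [0.1, 0.3, 0.2]
finger_gap: -0.4
grasp_force: 0.0
```

```bash
python3 - <<'E'
from h import *
p=look([("eggcup0",18,42),("tray_mid",18,25)],minc=.4); print(robot.sense()["position"],robot.sense()["ft_force"])
E
```

```text
eggcup0 L 0.93 [617.4 324.2]
eggcup0 L 0.92 [435.6  80.2]
eggcup0 L 0.64 [618.  256.7]
eggcup0 O 0.92 [502. 365.] 726 [441.6 100.5]
eggcup0 O 0.88 [323. 224.] 8495 [607.4 320.2]
eggcup0 O 0.75 [433. 220.] 6329 [608.2 253.1]
eggcup0 O 0.72 [347. 266.] 21127 [582.1 304.2]
eggcup0 O 0.58 [496. 224.] 1958 [603.2 195.6]
tray_mid L 0.82 [555.4 258.3]
tray_mid O 0.73 [346. 266.] 21748 [572.3 298.7]
[590.39698084 353.58959096  38.9347057 ] [ 0.78699703  0.08401461 -0.45421184]
```

Emit:
drive_tool:
  rows: "0 -0.003 0 0 0 0; 0 -0.006 0 0 0 0; 0 -0.008 0 0 0 0; 0 -0.01 0 0 0 0; 0 -0.012 0 0 0 0; 0 -0.014 0 0 0 0; 0 -0.015 0 0 0 0; 0 -0.015 0 0 0 0"

```text
time_s: 44.6
position: [590.4, 338.5, 38.9]
eef_rot: [-0.0, 1.0, -0.0, -0.0]
ft_force: [-3.8, 1.3, 1.9]
finger_gap: -0.2
grasp_force: 2.1
```

```bash
python3 - <<'E'
from h import *
p=look([("eggcup0",18,42),("tray_mid",18,25)],minc=.4); print(robot.sense()["position"],robot.sense()["ft_force"]);save(p,"w7.png")
E
```

```text
eggcup0 L 0.94 [619.2 258.6]
eggcup0 L 0.82 [617.8 316.1]
eggcup0 L 0.77 [617.1 209.8]
eggcup0 L 0.7 [434.8  74.9]
eggcup0 O 0.85 [498. 365.] 1046 [444.6  93.7]
eggcup0 O 0.84 [487. 225.] 3043 [603.5 191.1]
eggcup0 O 0.67 [415. 223.] 6100 [607.5 251. ]
eggcup0 O 0.59 [310. 223.] 7714 [608.5 312.8]
tray_mid L 0.71 [557.6 261. ]
tray_mid O 0.77 [326. 265.] 23363 [574.  297.6]
[590.52280561 338.49639515  38.79379746] [-4.28160552  2.00356562  3.08218706]
```

View pics/w7.png

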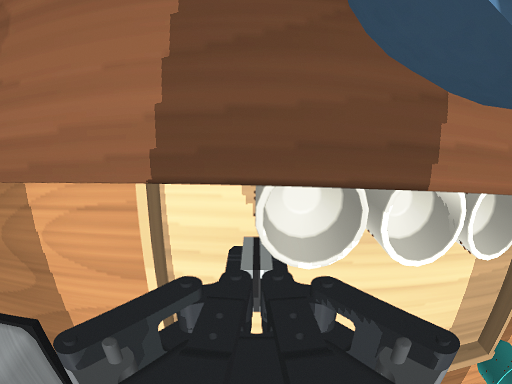

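Emit:
drive_tool:
  rows: "0.001 -0.002 0 0 0 0; 0.001 -0.004 0 0 0 0; 0.001 -0.006 0 0 0 0; 0.001 -0.008 0 0 0 0; 0.001 -0.008 0 0 0 0"

```text
time_s: 45.35
position: [591.5, 330.1, 38.7]
eef_rot: [0.0, 1.0, -0.0, -0.0]
ft_force: [-4.2, 1.2, 2.0]
finger_gap: -0.3
grasp_force: 2.1
```

```bash
python3 - <<'E'
from h import *
p=look([("eggcup0",18,42),("tray_mid",18,25)],minc=.4); print(robot.sense()["position"],robot.sense()["ft_force"])
E
```

```text
eggcup0 L 0.8 [625.3 256.6]
eggcup0 L 0.76 [434.9  79.7]
eggcup0 L 0.73 [621.6 207. ]
eggcup0 L 0.6 [623.5 310.8]
eggcup0 O 0.81 [302. 223.] 6887 [609.8 308.6]
eggcup0 O 0.64 [494. 366.] 1219 [446.2  91.3]
eggcup0 O 0.59 [481. 224.] 3060 [605.9 189.1]
eggcup0 O 0.57 [404. 223.] 5094 [608.4 249.8]
tray_mid L 0.88 [561.7 258.1]
tray_mid O 0.61 [320. 264.] 23775 [575.8 292.7]
[591.50360113 330.15764321  38.67713494] [-2.99365842  0.92057624  2.72550033]
```

Emit:
drive_tool:
  rows: "0 0.01 0 0 0 0; -0.03 0.012 0 0 0 0; -0.05 0.01 0.03 0 0 0; -0.08 -0.01 0.07 0 0 0; -0.11 -0.03 0.11 0 0 0; -0.15 -0.045 0.13 0 0 0; -0.185 -0.06 0.14 0 0 0; -0.185 -0.065 0.14 0 0 0"

```text
time_s: 46.4
position: [405.2, 265.3, 181.3]
eef_rot: [-0.001, 1.0, 0.0, 0.003]
ft_force: [-0.3, 0.3, -0.1]
finger_gap: -0.3
grasp_force: 0.0
```

```bash
python3 - <<'E'
from h import *
p=look([("eggcup0",18,42),("tray_mid",18,25),("tray_front",26,30)],minc=.4,name="w8.png"); look([("tray_mid",18,25),("tray_front",26,30)],n="top");print(robot.sense()["position"],robot.sense()["ft_force"])
E
```

```text
eggcup0 L 0.97 [341.9 296.9]
eggcup0 L 0.77 [418.1  66.8]
eggcup0 O 0.93 [222. 245.] 1402 [343.5 303.3]
eggcup0 O 0.92 [436. 178.] 1859 [418.5  67.9]
eggcup0 O 0.65 [373. 224.] 2031 [366.4 141.3]
eggcup0 O 0.64 [318.   1.] 70 [593.  208.2]
tray_mid L 0.65 [560.2 259.2]
tray_mid O 0.68 [264.  64.] 36602 [528.1 260.3]
tray_front L 0.94 [466.2 262.5]
tray_front O 0.8 [263.  64.] 36644 [527.2 260.4]
tray_mid L 0.77 [554.4 251.9]
tray_mid O 0.78 [149. 197.] 8555 [550.7 255.1]
tray_front L 0.79 [462.8 255.5]
tray_front O 0.71 [149. 196.] 8849 [551.1 254.8]
[406.750167   265.55180826 178.43019241] [-0.27161996  0.06488886  0.65500248]
```

View pics/w8.png

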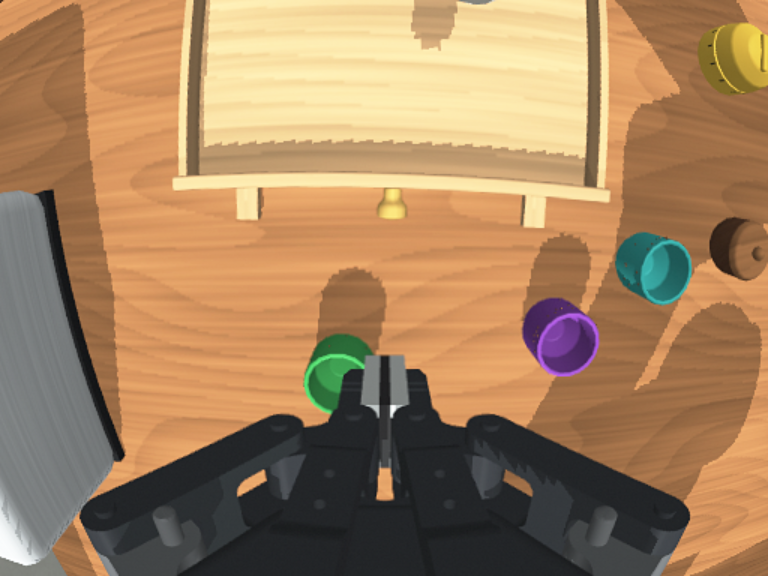

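Emit:
drive_tool:
  rows: "0.008 -0.004 -0.04 0 0 0; 0.008 -0.004 -0.08 0 0 0; 0.008 -0.004 -0.12 0 0 0; 0.008 -0.004 -0.15 0 0 0; 0.008 -0.004 -0.161 0 0 0; 0.008 -0.004 -0.161 0 0 0"

```text
time_s: 47.6
position: [413.3, 260.9, 16.2]
eef_rot: [0.001, 1.0, -0.0, -0.002]
ft_force: [-0.3, -0.5, 0.4]
finger_gap: 0.3
grasp_force: 0.0
```

Emit:
drive_tool:
  rows: "0.006 0 0 0 0 0; 0.011 0 0 0 0 0; 0.016 0 0 0 0 0; 0.02 0 0 0 0 0; 0.024 0 0 0 0 0; 0.029 0 0 0 0 0; 0.035 0 0 0 0 0; 0.041 0 0 0 0 0"

```text
time_s: 48.4
position: [455.7, 261.3, 17.7]
eef_rot: [0.0, 1.0, -0.0, -0.0]
ft_force: [-4.8, -1.5, 3.8]
finger_gap: -0.2
grasp_force: 2.2
```

Emit:
drive_tool:
  rows: "0.006 0 0 0 0 0; 0.012 0 0 0 0 0; 0.018 0 0 0 0 0; 0.024 0 0 0 0 0; 0.03 0 0 0 0 0; 0.036 0 0 0 0 0; 0.042 0 0 0 0 0; 0.048 0 0 0 0 0"

```text
time_s: 49.2
position: [503.6, 260.9, 17.2]
eef_rot: [0.001, 1.0, -0.0, -0.001]
ft_force: [-5.1, -4.0, 1.0]
finger_gap: -0.1
grasp_force: 2.2
```

Emit:
drive_tool:
  rows: "0.006 0 0 0 0 0; 0.012 0 0 0 0 0; 0.018 0 0 0 0 0; 0.024 0 0 0 0 0; 0.028 0 0 0 0 0; 0.031 0 0 0 0 0"

```text
time_s: 49.8
position: [534.5, 260.8, 17.0]
eef_rot: [0.001, 1.0, -0.0, -0.001]
ft_force: [-5.1, -4.6, 1.2]
finger_gap: -0.1
grasp_force: 2.1
```

Emit:
drive_tool:
  rows: "0.003 0 0 0 0 0; 0.006 0 0 0 0 0; 0.009 0 0 0 0 0; 0.01 0 0 0 0 0"

```text
time_s: 50.2
position: [544.4, 260.9, 17.1]
eef_rot: [0.0, 1.0, -0.0, -0.001]
ft_force: [-4.2, -3.1, -0.1]
finger_gap: 0.0
grasp_force: 2.1
```

Emit:
drive_tool:
  rows: "0.003 0 0 0 0 0; 0.005 0 0 0 0 0; 0.007 0 0 0 0 0; 0.008 0 0 0 0 0"

```text
time_s: 50.6
position: [547.0, 260.9, 16.9]
eef_rot: [0.001, 1.0, -0.0, -0.007]
ft_force: [-24.3, -5.5, 16.3]
finger_gap: 0.2
grasp_force: 12.1
```

```bash
python3 - <<'E'
from h import *
p=look([("tray_front",26,30)],minc=.4);s=look([("tray_front",26,30),("rack",0,50),("tray_mid",18,18)],n="side",name="s8.png");print(robot.sense()["position"],robot.sense()["ft_force"])
E
```

```text
tray_front L 0.92 [577.6 258. ]
tray_front O 0.72 [255. 119.] 92885 [617.3 263.1]
tray_front L 0.71 [577.1 265.2]
tray_front O 0.81 [160. 290.] 5086 [631.8 321.3]
tray_front O 0.52 [162. 190.] 1346 [879.  -14.3]
rack L 0.6 [634.2 262.7]
rack O 0.88 [132. 278.] 15826 [685.  333.8]
tray_mid L 0.86 [674.3 254.6]
[546.98680493 260.88032202  16.90505468] [-21.33862192  -4.66102171  14.54350326]
```

Emit:
drive_tool:
  rows: "-0.01 0 0 0 0 0; -0.05 0 0 0 0 0; -0.09 0 0.03 0 0 0; -0.13 0 0.07 0 0 0; -0.13 0 0.11 0 0 0; -0.13 0 0.12 0 0 0; -0.13 0 0.12 0 0 0"

```text
time_s: 51.8
position: [425.4, 262.9, 141.7]
eef_rot: [-0.002, 1.0, 0.0, 0.005]
ft_force: [-0.5, -0.0, 0.2]
finger_gap: -0.2
grasp_force: 0.0
```

Emit:
drive_tool:
  rows: "0 0 0 0 -0.14 0; 0 0 0 0 -0.28 0; 0 0 0 0 -0.42 0; 0 0 0 0 -0.56 0; 0 0 0 0 -0.7 0; 0 0 0 0 -0.8 0; 0 0 0 0 -0.8 0; 0 0 0 0 -0.8 0"

```text
time_s: 52.6
position: [422.2, 261.5, 136.5]
eef_rot: [0.0, 0.922, 0.001, 0.388]
ft_force: [0.2, 0.8, -0.0]
finger_gap: -0.1
grasp_force: 0.0
```

```bash
python3 - <<'E'
from h import *
p=look([("tray_front",26,30),("eggcup0",18,42),("tray_mid",18,18)],minc=.4);print(robot.sense()["position"],robot.sense()["ft_force"])
print((-np.array(p["R"]).T@p["t"]).round())
s=shot("side")
cv2.imwrite("pics/c9.png",np.vstack([np.hstack([p["color"],np.zeros((384,0,3),np.uint8)]),cv2.resize(s["color"][150:330,60:300],(512,216*16//9*9//16))])[:,:,::-1])
E
```

```text
tray_front L 0.57 [579.  257.1]
tray_front O 0.95 [261. 118.] 19700 [626.7 258.2]
eggcup0 L 0.84 [733.5 203.4]
eggcup0 L 0.66 [739.7 253. ]
eggcup0 L 0.59 [410.8  70.1]
eggcup0 L 0.57 [728.4 306.6]
eggcup0 O 0.96 [455. 284.] 2370 [414.1  69.9]
eggcup0 O 0.89 [297.  74.] 333 [701.7 208.8]
eggcup0 O 0.69 [260.  72.] 288 [702.9 258.3]
eggcup0 O 0.63 [225.  72.] 322 [703.9 305.7]
tray_mid L 0.65 [675.3 255.9]
tray_mid O 0.79 [261. 118.] 19923 [638.5 257.7]
[423.28109411 261.51683893 138.55168455] [-0.27247628 -0.44682708  0.00323166]
[372. 264. 289.]
```

View pics/c9.png

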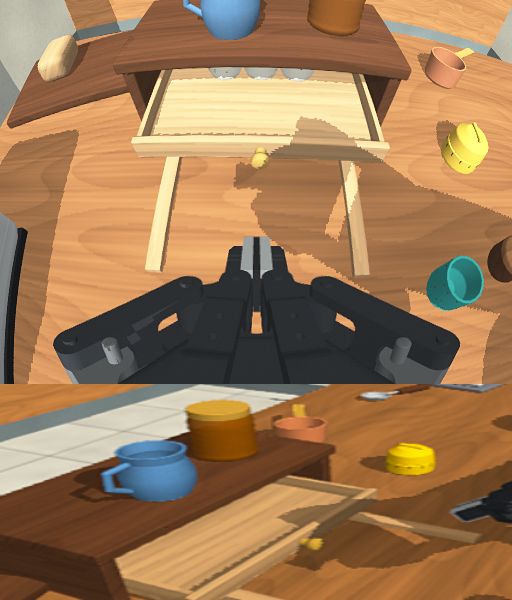

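```bash
python3 - <<'E'
from h import *
t=look([("lid",80,95),("capsule0",0,12),("tub",0,60)],n="top",minc=.4); look([("lid",80,95)],n="side",minc=.4)
cv2.imwrite("pics/t9.png",cv2.resize(t["color"][150:300,230:480],None,fx=3,fy=3)[:,:,::-1])
E
```

```text
lid L 0.64 [ 430.5 -305.5]
lid O 0.65 [401. 245.] 2499 [ 430.2 -306.4]
capsule0 L 0.53 [766.9 189.2]
tub L 0.85 [ 429.7 -306.1]
tub L 0.67 [794.4 -88.2]
tub L 0.57 [745.6 324.1]
tub O 0.79 [372. 249.] 431 [ 423.5 -254. ]
lid L 0.88 [ 434.1 -293.8]
lid L 0.68 [542.1  75.4]
lid O 0.93 [341. 163.] 580 [ 429.  -292.8]
```

View pics/t9.png

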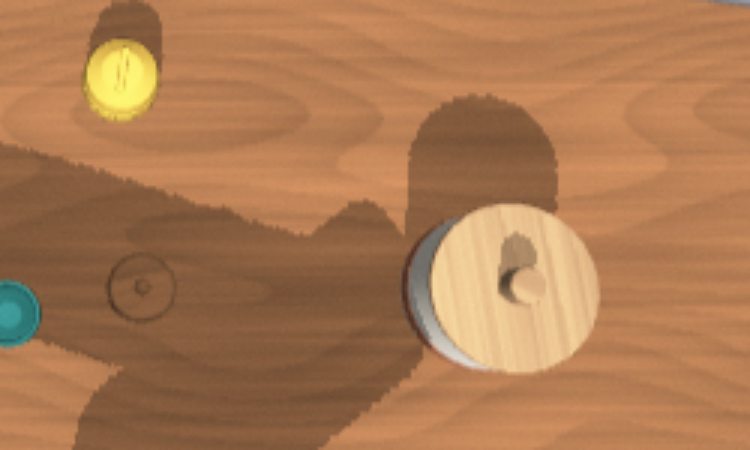

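The lid sits centred on the tub (knob at about (525,285) in the crop) and no capsules are left out. Handing in.

```bash
python3 -c "
from cell import robot
print(robot.job_done())"
```

```text
the job is handed in; nothing more can be done
None
```

I handed the job in at about 53 s of robot time, and it returned no verdict. All four capsules are in the tub, the lid is pressed level onto the rim, and the tray is fully home. The three egg cups stand in a row along its back board, with the largest gap about 4 mm by camera estimate.

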